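# Clear the china painter's bench and close the gilding case

### The arm

A 7-joint arm with a two-finger parallel gripper is mounted at the origin on a cart in front of the work surface, level with it; the furniture and walls round the work are solid. World frame = base frame: x ahead of the robot, y to its left, z up, the work surface at z = 0. Lengths are in mm, angles in rad, forces in N, time in s.
With the tool pointing down it reaches from about 350 to 900 mm from the base axis. Payload 8.1 kg.
Tool frame: the origin (TCP) lies between the finger pads; the fingertips stand 25 mm ahead of it and the grasp point (between the pads) lies 6 mm ahead of it; z points along the fingers, y is the line along which they close (so a half turn about z gives the same grasp; the last joint's range is limited). The gripper opens to 92 mm and grips with 3 to 60 N. Pads are 19 mm wide; open, the fingers measure 130 mm over their backs; the gripper's body (75 mm by 190 mm) begins 47 mm behind the grasp point.
Start: joints at [1.237, 0.434, 0.025, 1.573, -0.012, 1.134, -0.075], TCP at [142.947, -608.446, 251.742] pointing down, gripper open.
Joint ranges: [-2.62, 2.62], [-0.44, 2.09], [-1.27, 1.32], [0.08, 2.57], [-1.32, 4.46], [0.12, 2], [-2.74, 2.74]. Speed limits (rad/s): [2.22, 2.22, 3.01, 3.01, 3.14, 3.14, 3.14].

### API

Orientations are given as a unit quaternion [w, x, y, z].
In Python, from cell import sense, capture, sign_off gives the robot as it stands. The module is installed in compiled form; this text tells all that it offers.
- The arm moves only by the tool arm_command, never from a script. Its argument "deltas" is a list of rows, each a list of 3 entries, a list of its own where there are three numbers: the turn, a rotation vector about the tool's x, y, z in rad, then the shift along the tool's x, y, z in mm, then the gripper command: -1 is fully open, 1 is shut, values between are in proportion. In form: [[[ax, ay, az], [x, y, z], jaw], ...]. A call has 1 to 10 rows; each row shifts and turns the commanded pose from where the row before left it, along the tool's axes as they then stand; what a row does not reach is not made up. A row lasts 1/12 s, in which the tool goes at most 41.7 mm and 7.16 degrees, less where a joint would pass 70% of its speed; a pose out of reach is approached as far as the arm can. A call is refused whole if a number of a shift passes 41.7 or a number of a turn 0.125, either way. A call with a gripper value outside its range is refused whole. The fingers move at their own pace and stop on an object; the grip force is fixed at half the most. Time passes only in rows, so rows that do not move let the fingers close. It gives the time, the measured TCP pose, the force, the opening and the grip force at its end, in the units of the state.
- sense(): the state, without advancing time (a new reading comes with each control period).
- capture(name): name is "scene" or "top" or "wrist"; returns a dict with "image" (480x640x3 uint8, red, green, blue), "fx", "fy", "cx", "cy" (pixels), "rvec" (rotation vector, rad) and "tvec" (3), from world to camera coordinates, as OpenCV has them. Camera axes: x right, y down, z forward; pixel columns grow to the right and rows downward; lengths in mm; the calibration is good to about 2 mm. The wrist camera is an equidistant fisheye: a pixel r from the principal point sees the ray r / f radians off the axis. A picture is of the moment at which its call begins. There is no depth.
- sign_off(): hands the job in; it is judged then, once.
The state is a dict: "t": time; "joint_pos": joint angles; "joint_velocities": joint speeds; "joint_efforts": joint torques, N m; "ee_pos": TCP position; "ee_rot": TCP orientation; "ft_force": force on the tool from outside, world axes, zero at the start; "wrist_torque": the same for the moment, N m; "opening": finger opening in mm; "grip_force": force on a finger pad.
Only numpy, scipy, OpenCV 4.12 (cv2) and the standard library are available. Lean on these libraries where they do the work, as an engineer would, in place of code of your own. Each camera call takes 0.05 s, during which the arm holds its last target. There are 200 camera calls.

### The job

Tidy away five loose things from the front of the bench: stand the yellow and the pink pigment jar in the two empty wells of the jar rack, one in each, and lay the test tile squarely on the pile in the green tray. The gold pot and its burnisher go into the gilding case, the pot standing in its empty bay and the burnisher lying flat in the long trough, neither sticking up above the rim; keep the gold pot upright all the while, and slide the case's lid fully shut over them to keep the dust out.

Things in the scene. Friction and masses are not known exactly. Their poses are not given: they have to be found in the camera images.
- yellow_jar: Loose small glass jar of pale yellow pigment with a black screw lid, 42 mm across, 58 mm tall; straight-sided up to about 40 mm. 0.09 kg. Origin: centre of its underside, z up. Round, so its yaw means nothing.
- pink_jar: Loose small glass jar of pink pigment with a white screw lid, 46 mm across, 58 mm tall; straight-sided up to about 40 mm. 0.09 kg. Origin: centre of its underside, z up. Round, so its yaw means nothing.
- gold_pot: Loose little white porcelain pot of liquid gold with a cork, 46 mm tall; round body 42 mm across up to about 22 mm high, then sloping in to a 24 mm cork. Hold it by the body, fingertips 5 to 8 mm above its underside. 0.11 kg. Origin: centre of its underside, z up. Its yaw means nothing.
- burnisher: Loose agate burnisher for polishing gold: round beech handle, brass ferrule and stone tip, 149 mm long, handle up to 13 mm thick. 0.03 kg. Origin: underside at the middle of its length; y runs along it, the handle end at y = +74 mm, the tip at y = -74 mm. Balance point and thick part of the handle at y = about +20 mm: grip it there, across x.
- test_tile: Loose square white glazed test tile with rows of colour strokes, 70 x 70 x 9 mm, 0.09 kg; grip it across two edges that face away from each other. Origin: centre of its underside; x and y parallel to its edges, z up.
- jar_rack: Fixed pale wooden jar rack, 72 (x) x 200 (y) x 24 mm: a row of three square wells, 60 x 60 mm inside, floor 5 mm up, walls 24 mm high, centres at x = 0, y = -64, 0, +64 mm. A blue jar with grey lid (50 mm across, top 57 mm up) fills the middle well and stays; the end wells are empty. Origin: centre of the underside, z up.
- tile_tray: Shallow green metal tray that stands firm, 112 x 112 x 12 mm, with two test tiles already in a pile in its middle (fixed, edges parallel to the tray's); the pile's top is 21 mm above the tray's underside, 9 mm above its rim. Origin: centre of the tray's underside; x and y parallel to its sides, z up; the pile is centred on it.
- gilding_case: Fixed brown wooden case, 135 (x) x 190 (y) mm, walls 57 (back, +x) to 66 mm high, blue felt. Origin: centre of underside, z up. Front: burnisher trough along y, inside 62 (x) x 178, centre (-30.5, 0) mm, floor 24 mm up. Back, +y: empty pot bay, inside 56 (x) x 104 (finger room), centre (33.5, 37) mm, floor 6 mm up. Back, -y: an eraser that stays (top 39 mm up). Dividers 32 mm high.
- case_lid (a joint): Opening of the gilding case's sliding lid in m: 0 fully shut (it stops at the front wall), 0.138 fully open; starts at 0.127 to 0.136, clear of the bays. It slides level along the case's x, toward +x to open, -x to shut; 1.5 to 2 N of friction, stays where left. Its underside is 57.5 mm above the bench, so anything higher jams it.
- lid_pull (a point): Middle of the wooden pull bar on the lid of the gilding case: 14 mm thick along the case's x, 70 mm long along its y, standing 14 mm above the lid's top (from 63.5 to 77.5 mm above the bench; this point is at 70.5 mm). Axes as the case's. It can be pinched from above across its 14 mm.
Mind the look-alikes: they are no part of the job. What is meant by the yellow_jar is not orange or red, and is the smaller of those in its own colour.

How it is judged:
By the outcome, as a careful person would: the job done as asked, in the order asked, and still so for the second after the job is handed in, with the robot touching nothing.
It also fails if it takes over 136 s, if anything falls off the work surface, if the arm or the gripper's body presses on something with over 40 N, if the wrist force passes 120 N, or if a joint passes its speed limit or range.

## Working session

There is one attempt and no reset: what is moved stays moved. The work goes in short steps, Python scripts to look and compute and a tool call to move; the robot and the scene stay as the last step left them, time stands still between calls to the robot, and variables do not carry over. Pictures are saved under pics/ and viewed, at most 14 in all, crops included, and the job is handed in when it is done.

Besides the shell and the picture viewer there is one more tool, called as name(argument=value, ...) on one line, values as JSON. arm_command: Moves the arm, as the interface text tells. Its arguments: {"type":"object","properties":{"deltas":{"type":"array"}},"required":["deltas"]}

```bash
mkdir -p pics
cat > h.py <<'E'
import numpy as np, cv2
from cell import sense, capture, sign_off
def snap(n,f):
    c=capture(n); cv2.imwrite('pics/%s.png'%f,c['image'][:,:,::-1]); np.save('pics/%s.npy'%f,c,allow_pickle=True); return c
def load(f): return np.load('pics/%s.npy'%f,allow_pickle=True).item()
def ray(c,u,v,fish=False):
    R=cv2.Rodrigues(np.array(c['rvec'],float))[0]; t=np.array(c['tvec'],float).ravel()
    a=(u-c['cx'])/c['fx']; b=(v-c['cy'])/c['fy']
    if fish:
        r=np.hypot(a,b)+1e-12; d=np.array([a/r*np.sin(r),b/r*np.sin(r),np.cos(r)])
    else: d=np.array([a,b,1.])
    d=R.T@d; return -R.T@t, d/np.linalg.norm(d)
def onz(c,u,v,z,fish=False):
    o,d=ray(c,u,v,fish); return o+d*(z-o[2])/d[2]
def tri(rs):
    A=0;b=0
    for o,d in rs:
        P=np.eye(3)-np.outer(d,d); A=A+P; b=b+P@o
    return np.linalg.solve(A,b)
E
python3 - <<'E'
from h import *
for n in ['scene','top','wrist']:
    c=snap(n,n+'0'); print(n,c['fx'],c['cx'],c['cy'],ray(c,320,240)[0].round(),ray(c,320,240)[1].round(2))
s=sense(); print(s)
E
```

```text
scene 457.48905901681235 319.53806679617287 240.33855731138598 [-422. -685.  548.] [ 0.76  0.47 -0.45]
top 448.2947276585655 312.08994659985444 237.6580474772259 [ 259. -189. 1329.] [ 0.1  -0.01 -0.99]
wrist 371.64829954431775 317.22130222843975 233.44273089515428 [ 217. -591.  384.] [-0.29 -0.07 -0.95]
{'t': 0.15, 'joint_pos': array([ 1.23742652,  0.43506389,  0.0249647 ,  1.57387754, -0.01159335,
        1.13399444, -0.07511217]), 'joint_velocities': array([ 0.0001961 , -0.00249619,  0.00119612, -0.00267748,  0.00133698,
       -0.00077891,  0.00045562]), 'joint_efforts': array([ 2.82947076e-03, -6.68259287e+01,  9.86063071e-01, -3.14694965e+01,
       -6.04894920e-02,  3.92641069e-02,  1.38137884e-04]), 'ee_pos': array([ 142.83380209, -608.09648845,  251.12861209]), 'ee_rot': array([-5.86175070e-04,  9.93354358e-01,  1.15094575e-01, -1.24227724e-04]), 'ft_force': array([-0.01106876,  0.03127268, -0.32937097]), 'wrist_torque': array([ 0.00024624, -0.01251728,  0.01475406]), 'grip_force': 0.0, 'opening': 92.11620582735982}
```

View pics/scene0.png

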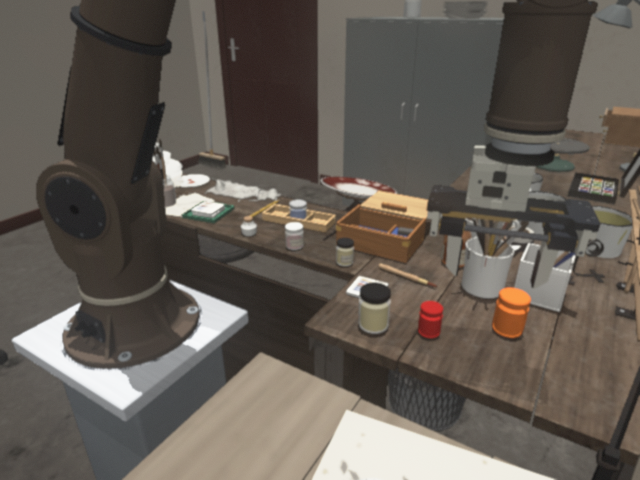

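View pics/top0.png

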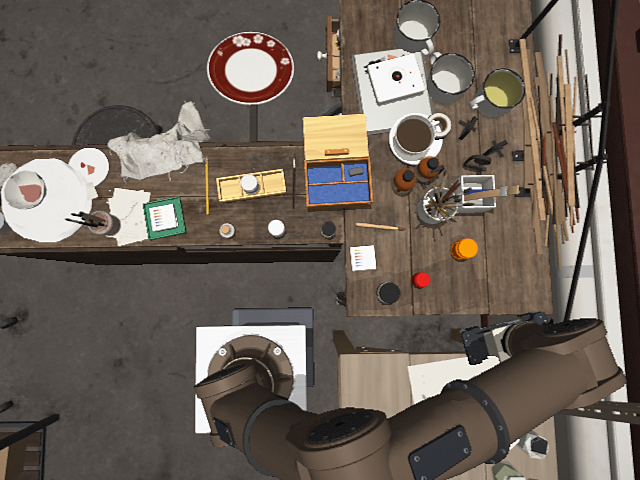

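The top view shows robot base at (250,370), with image up = +x and right = -y. It also shows the gold pot (227,230), pink jar (276,228), small yellow jar (328,229; the bigger look-alike is at 388,293), burnisher (380,226), tile (362,258), tray (164,217), rack (250,185) and case (337,180) with its lid pulled back.

Run:
```python
from h import *
c=load('top0'); im=c['image']
cv2.imwrite('pics/topc.png',cv2.resize(im[110:310,130:410],None,fx=2.85,fy=2.85,interpolation=cv2.INTER_CUBIC)[:,:,::-1])
s=load('scene0')['image']
cv2.imwrite('pics/scenec.png',cv2.resize(s[170:345,150:450],None,fx=2.66,fy=2.66,interpolation=cv2.INTER_CUBIC)[:,:,::-1])
for n,u,v,z in [('gold',227,230,46),('pink',276,228,58),('yel',328,229,58),('burn',380,226,6),('tile',362,258,9),('tray',164,217,12),('rack',250,185,24),('case',337,180,60),('pull',337,152,77)]:
    print(n,onz(c,u,v,z).round(0))
```

```text
gold [425.  62.  46.]
pink [427. -81.  58.]
yel [ 422. -229.   58.]
burn [ 435. -386.    6.]
tile [ 340. -329.    9.]
tray [471. 256.  12.]
rack [561.  -2.  24.]
case [ 563. -258.   60.]
pull [ 641. -259.   77.]
```

View pics/topc.png

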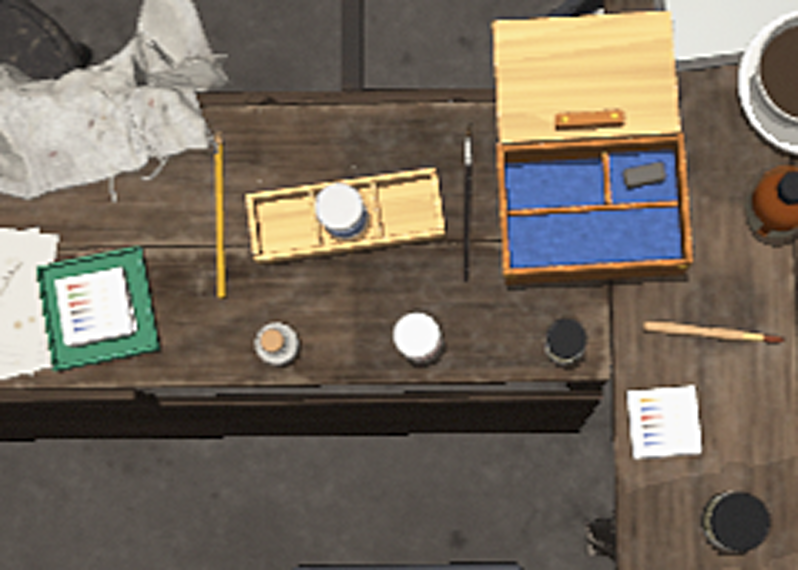

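View pics/scenec.png

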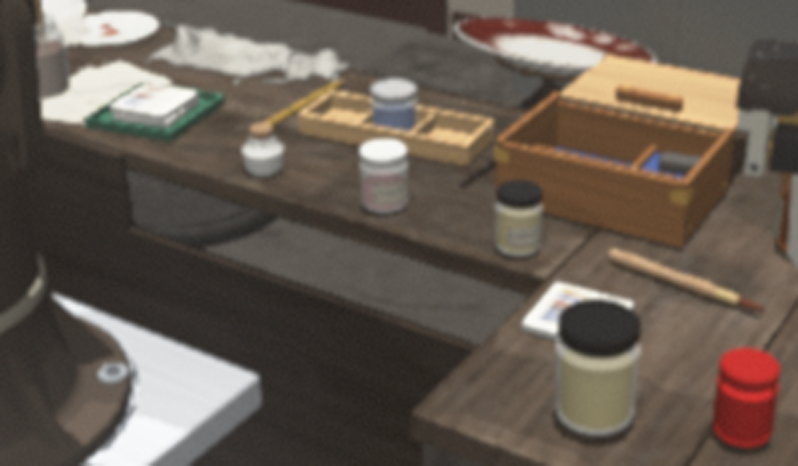

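The crops show (topc px) cork (271,340), pink lid (417,335), small yellow jar's black lid (567,334), burnisher handle end (643,327) to tip (784,340), and tile corners (627,393)…(702,452). The rack's end wells are empty, and the case's pot bay is at upper left with the eraser at right.

```bash
cat >> h.py <<'E'
def T(u,v): return u/2.85+130-.32,v/2.85+110-.32
def S(u,v): return u/2.66+150-.31,v/2.66+170-.31
E
python3 - <<'E'
from h import *
t=load('top0'); s=load('scene0')
for n,a,b in [('cork',(271,340),(261,127)),('pinklid',(417,335),(384,148)),('yellid',(567,334),(519,190)),('bhandle',(643,327),(613,254)),('btip',(784,340),(763,309)),('tileTL',(627,393),(556,284)),('tileTR',(693,386),(632,300)),('tileBL',(635,459),(524,327)),
 ('rackFR',(444,235),(472,156)),('rackBR',(437,169),(493,121)),('rackFL',(256,257),(299,119)),('rackBL',(247,195),(340,84)),
 ('caseFL',(504,271),(498,156)),('caseFR',(691,264),(684,187)),('caseBR',(683,136),(731,128)),('pull',(590,119),(649,98)),
 ('trayFL',(58,369),(90,122)),('trayFR',(158,346),(160,134)),('trayBR',(143,248),(222,98)),('pileFL',(63,346),(112,105)),('pileFR',(134,332),(170,119)),('pileBR',(122,266),(198,93))]:
    r=[ray(t,*T(*a)),ray(s,*S(*b))]; p=tri(r); e=np.linalg.norm(np.cross(p-r[0][0],r[0][1]))*2
    print(n,p.round(1),'gap',e.round(1))
for n,z,l in [('pile',21,[(57,279),(122,266),(134,332),(63,346)]),('tray',12,[(38,266),(143,248),(158,346),(58,369)]),('tile',9,[(627,393),(693,386),(702,452),(635,459)]),('case',62,[(495,146),(683,136),(691,264),(504,271)]),('rack',24,[(247,195),(437,169),(444,235),(256,257)])]:
    P=np.array([onz(t,*T(*q),z) for q in l]); print(n,P.mean(0).round(1),[np.degrees(np.arctan2(*(P[(i+1)%4]-P[i])[:2])).round(1) for i in range(4)],P.round(0)[:,:2].tolist())
E
```

```text
cork [428.1  67.8  46.7] gap 0.7
pinklid [429.3 -81.5  59.3] gap 1.4
yellid [ 427.4 -230.3   55.4] gap 2.5
bhandle [ 441.5 -314.3    7.9] gap 4.5
btip [ 424.4 -458.6    8.5] gap 0.2
tileTL [ 372.3 -295.     7.2] gap 2.2
tileTR [ 377.9 -362.7   10.6] gap 1.1
tileBL [ 303.9 -301.7    4.8] gap 2.1
rackFR [ 542.3 -108.4   11.3] gap 6.0
rackBR [608.  -99.4  23.8] gap 1.3
rackFL [519.   91.3  15.9] gap 2.0
rackBL [584.8  92.   33.6] gap 11.2
caseFL [ 495.1 -168.9   45.9] gap 0.1
caseFR [ 496.  -356.8   62.1] gap 0.7
caseBR [ 626.3 -351.7   67.7] gap 1.1
pull [ 644.5 -258.1   71.8] gap 0.3
trayFL [407.1 296.9   7.4] gap 3.0
trayFR [424.2 198.2   9.4] gap 12.5
trayBR [531.5 211.9   9.6] gap 2.8
pileFL [430.1 286.1  21.7] gap 5.4
pileFR [444.4 214.6  15.8] gap 5.7
pileBR [511.4 230.   19. ] gap 1.1
pile [470.1 257.2  21. ] [np.float64(169.4), np.float64(-101.2), np.float64(-10.4), np.float64(83.6)] [[499.0, 296.0], [511.0, 229.0], [442.0, 215.0], [428.0, 288.0]]
tray [470.  254.8  12. ] [np.float64(171.0), np.float64(-99.5), np.float64(-12.2), np.float64(77.8)] [[514.0, 320.0], [532.0, 210.0], [428.0, 193.0], [406.0, 296.0]]
tile [ 340.5 -331.6    9. ] [np.float64(174.8), np.float64(-96.0), np.float64(-5.1), np.float64(84.5)] [[372.0, -294.0], [378.0, -362.0], [309.0, -370.0], [303.0, -300.0]]
case [ 559.4 -260.2   62. ] [np.float64(177.8), np.float64(-91.8), np.float64(-1.2), np.float64(86.7)] [[621.0, -162.0], [628.0, -353.0], [496.0, -357.0], [492.0, -169.0]]
rack [562.   -4.8  24. ] [np.float64(173.0), np.float64(-95.5), np.float64(-5.9), np.float64(81.5)] [[584.0, 99.0], [608.0, -100.0], [538.0, -107.0], [518.0, 89.0]]
```

arm_command(deltas=[[[0, 0, -0.104], [0, 0, 0], -1], [[0, 0, -0.104], [0, 0, 0], -1], [[0, 0, -0.104], [0, 0, 0], -1], [[0, 0, -0.104], [0, 0, 0], -1], [[0, 0, -0.104], [0, 0, 0], -1], [[0, 0, -0.104], [0, 0, 0], -1], [[0, 0, -0.104], [0, 0, 0], -1], [[0, 0, -0.104], [0, 0, 0], -1], [[0, 0, -0.104], [0, 0, 0], -1], [[0, 0, -0.104], [0, 0, 0], -1]])

```text
t: 0.98
ee_pos: [142.8, -608.3, 251.4]
ee_rot: [-0.0, 0.803, 0.595, 0.0]
ft_force: [0.5, 0.8, 0.8]
opening: 91.9
grip_force: 0.0
```

arm_command(deltas=[[[0, 0, -0.104], [0, 0, 0], -1], [[0, 0, -0.104], [0, 0, 0], -1], [[0, 0, -0.104], [0, 0, 0], -1], [[0, 0, -0.104], [0, 0, 0], -1], [[0, 0, 0], [21, 20, 0], -1], [[0, 0, 0], [21, 20, 0], -1], [[0, 0, 0], [21, 20, 0], -1], [[0, 0, 0], [21, 20, 0], -1], [[0, 0, 0], [21, 20, 0], -1], [[0, 0, 0], [21, 20, 0], -1]])

```text
t: 1.82
ee_pos: [248.0, -468.1, 251.5]
ee_rot: [-0.0, 0.665, 0.747, 0.0]
ft_force: [-0.2, -0.6, 0.5]
opening: 91.7
grip_force: 0.0
```

arm_command(deltas=[[[0, 0, 0], [21, 20, 0], -1], [[0, 0, 0], [21, 20, 0], -1], [[0, 0, 0], [21, 20, 0], -1], [[0, 0, 0], [21, 20, 0], -1], [[0, 0, 0], [21, 20, 0], -1], [[0, 0, 0], [21, 20, 0], -1], [[0, 0, 0], [21, 20, 0], -1], [[0, 0, 0], [21, 20, 0], -1], [[0, 0, 0], [21, 20, 0], -1], [[0, 0, 0], [0, 0, 0], -1]])

```text
t: 2.65
ee_pos: [407.9, -255.5, 252.1]
ee_rot: [0.0, 0.662, 0.749, 0.001]
ft_force: [0.2, 1.4, 1.0]
opening: 92.0
grip_force: 0.0
```

```bash
cat >> h.py <<'E'
from scipy.spatial.transform import Rotation as Ro
def state():
    s=sense(); q=np.array(s['ee_rot']); R=Ro.from_quat(q[[1,2,3,0]]).as_matrix()
    return np.array(s['ee_pos']),R,s
def plan(x,y,z,psi=None):
    "tool-frame turn (rotvec) to upright at psi, and shift after that turn"
    p,R,s=state(); cur=np.arctan2(R[1,0],R[0,0]); psi=cur if psi is None else psi
    G=np.array([[np.cos(psi),np.sin(psi),0],[np.sin(psi),-np.cos(psi),0],[0,0,-1]])
    rv=Ro.from_matrix(R.T@G).as_rotvec()
    print('at',p.round(1),'psi',cur.round(3),'t',round(s['t'],2),'open',round(s['opening'],1),'grip',round(s['grip_force'],1),'F',np.round(s['ft_force'],1))
    print(' turn',rv.round(3),'shift',(G.T@(np.array([x,y,z])-p)).round(1))
E
python3 - <<'E'
from h import *
c=snap('wrist','w1'); plan(427,-230,200,1.686)
print(state()[2]['joint_pos'].round(2))
E
```

```text
at [ 406.2 -258.   251.8] psi 1.692 t 2.7 open 92.1 grip 0.0 F [-0.3 -0.9 -0.2]
 turn [ 0.001 -0.001  0.006] shift [25.5 23.9 51.8]
[ 0.88  0.25 -0.51  1.88  0.14  1.05  0.43]
```

View pics/w1.png

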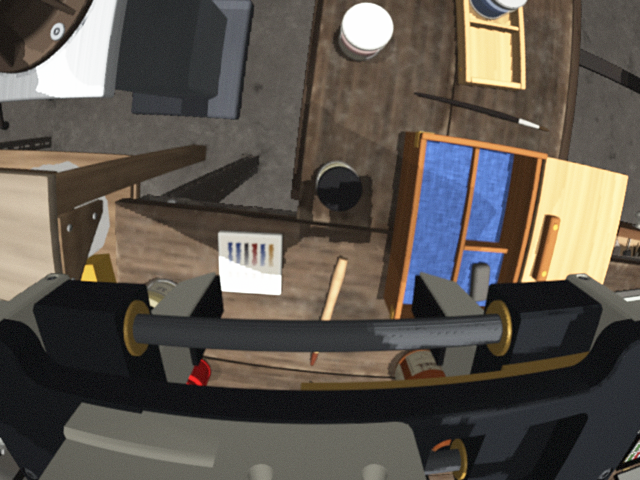

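The wrist view shows the yellow jar's lid at (339,187) and the pink lid at (367,29). The tile spans (218,233)-(282,294), the burnisher runs from (342,258) to (314,362), the case pull is at (548,247), and the rack's -y well is near (498,57).

Run:
```python
from h import *
c=load('w1');
for n,u,v,z in [('yel',339,187,58),('pink',367,30,58),('tTL',218,233,9),('tTR',282,234,9),('tBR',281,294,9),('tBL',220,289,9),('bH',342,258,8),('bT',314,362,5),('pull',548,247,77),('caseFL',418,133,62),('caseBL',546,157,58),('rackNW fr',467,79,24),('rackSE',526,89,24),('divider top R',518,30,24),('div top L',463,22,24)]:
    print(n,onz(c,u,v,z,True).round(1))
g=lambda f,u,v,*a: ray(load(f),u,v,*a)
t=load('top0')
for n,a,b in [('yel',(567,334),(339,187)),('pink',(417,335),(367,30)),('rackR',(444,235),(467,79)),('caseFL',(504,271),(418,133)),('bH',(643,327),(342,258))]:
    print(n,tri([ray(t,*T(*a)),ray(c,*b,True)]).round(1))
plan(427,-230,47,1.686)
```

```text
yel [ 424.7 -230.4   58. ]
pink [431.1 -86.6  58. ]
tTL [ 306.1 -302.4    9. ]
tTR [ 375.6 -295.     9. ]
tBR [ 380.9 -365.1    9. ]
tBL [ 310.7 -368.8    9. ]
bH [ 442.6 -314.3    8. ]
bT [ 429.1 -456.7    5. ]
pull [ 643.3 -255.8   77. ]
caseFL [ 487.4 -172.    62. ]
caseBL [ 628.9 -168.1   58. ]
rackNW fr [ 541.8 -106.2   24. ]
rackSE [612.9 -99.3  24. ]
divider top R [596.1 -35.8  24. ]
div top L [531.1 -46.1  24. ]
yel [ 425.9 -230.6   61. ]
pink [433.6 -78.2  28.2]
rackR [ 535.7 -108.3   37.9]
caseFL [ 502.1 -169.4    7.9]
bH [ 440.7 -311.8   14.7]
at [ 406.2 -258.   251.8] psi 1.692 t 2.7 open 92.1 grip 0.0 F [-0.3 -0.9 -0.2]
 turn [ 0.001 -0.001  0.006] shift [ 25.5  23.9 204.8]
```

arm_command(deltas=[[[0, 0, 0.006], [12.5, 11.2, 10], -0.39], [[0, 0, 0], [12.6, 11.3, 10], -0.39], [[0, 0, 0], [0, 0, 25], -0.39], [[0, 0, 0], [0, 0, 25], -0.39], [[0, 0, 0], [0, 0, 25], -0.39], [[0, 0, 0], [0, 0, 25], -0.39], [[0, 0, 0], [0, 0, 15], -0.39], [[0, 0, 0], [0, 0, 0], -0.39]])

```text
t: 3.37
ee_pos: [421.5, -233.6, 113.8]
ee_rot: [-0.003, 0.668, 0.745, -0.001]
ft_force: [0.2, -0.2, -0.0]
opening: 63.9
grip_force: 0.0
```

Run:
```python
from h import *
c=snap('wrist','w2'); plan(425.5,-230.4,47,1.686)
```

```text
at [ 422.5 -233.7  115.5] psi 1.68 t 3.42 open 64.0 grip 0.0 F [ 0.3 -0.5  0.6]
 turn [-0.003 -0.002 -0.006] shift [ 3.   3.4 68.5]
```

View pics/w2.png

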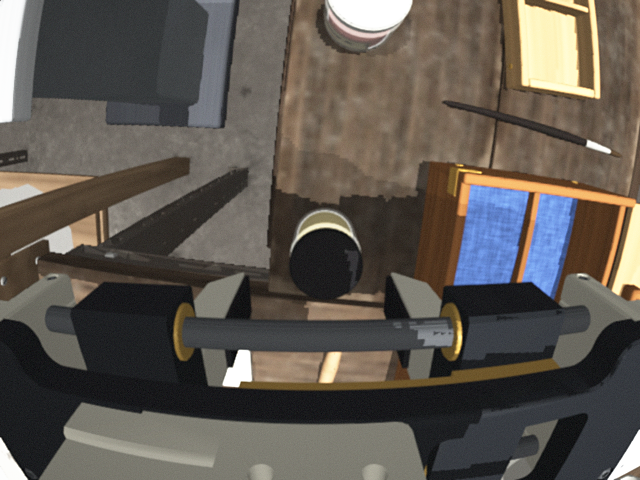

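The lid is at (326,263), nearly centred between the fingers (mid column ~319) and with the case wall clear of the right finger.

Run:
```python
from h import *
c=load('w2'); print(onz(c,326,263,58,True).round(1)); print(tri([ray(load('w1'),339,187,True),ray(c,326,263,True)]).round(1))
```

```text
[ 425.5 -229.5   58. ]
[ 425.4 -231.1   53.7]
```

arm_command(deltas=[[[0, 0, 0], [3, 3.4, 15], -0.39], [[0, 0, 0], [0, 0, 20], -0.39], [[0, 0, 0], [0, 0, 20], -0.39], [[0, 0, 0], [0, 0, 13], -0.39], [[0, 0, 0], [0, 0, 0], 1], [[0, 0, 0], [0, 0, 0], 1], [[0, 0, 0], [0, 0, 0], 1], [[0, 0, 0], [0, 0, 0], 1], [[0, 0, 0], [0, 0, 0], 1]])

```text
t: 4.17
ee_pos: [427.8, -230.7, 50.0]
ee_rot: [0.001, 0.667, 0.745, 0.0]
ft_force: [-0.8, 0.1, 7.7]
opening: 40.8
grip_force: 30.0
```

Run:
```python
from h import *
plan(570.5,-68,150,1.683)
```

```text
at [ 427.8 -230.7   50. ] psi 1.68 t 4.17 open 40.8 grip 30.0 F [-0.8  0.1  7.7]
 turn [ 0.002  0.002 -0.003] shift [ 145.7  160.  -100. ]
```

arm_command(deltas=[[[0, 0, 0], [0, 0, -20], 1], [[0, 0, 0], [0, 0, -30], 1], [[0, 0, 0], [0, 0, -30], 1], [[0, 0, 0], [0, 0, -20], 1], [[0, 0, 0], [22, 24, 0], 1], [[0, 0, 0], [24, 26, 0], 1], [[0, 0, 0], [25, 28, 0], 1], [[0, 0, 0], [25, 28, 0], 1], [[0, 0, 0], [25, 28, 0], 1], [[0, 0, 0], [24, 26, 0], 1]])

```text
t: 5.0
ee_pos: [571.4, -66.7, 149.4]
ee_rot: [0.0, 0.667, 0.745, 0.0]
ft_force: [0.8, -0.4, -0.8]
opening: 41.1
grip_force: 30.0
```

Run:
```python
from h import *
c=snap('wrist','w3'); plan(570.5,-68,60,1.683)
```

```text
at [575.9 -59.  150.2] psi 1.687 t 5.05 open 40.6 grip 30.0 F [6.  6.7 1.2]
 turn [ 0.006 -0.005  0.004] shift [-8.3 -6.4 90.2]
```

View pics/w3.png

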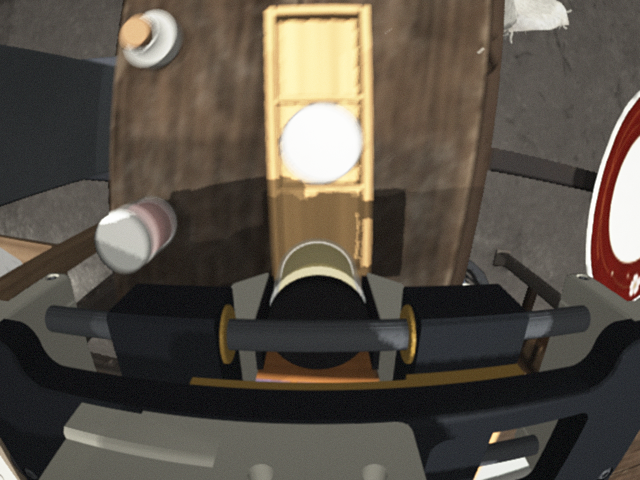

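Jar is held at the bottom. The rack runs up the image: outer edges at columns ~265 and ~372, far (+y) end at v≈8, dividers at v≈102 and v≈189, white-lidded blue jar at (321,142), pink jar lid (125,240), cork (136,33).

Run:
```python
from h import *
c=load('w3'); g=lambda u,v,z: onz(c,u,v,z,True).round(1)
for p in [(264,10),(371,6),(266,190),(372,190),(268,102),(369,102),(318,189),(318,102)]: print(p,g(*p,24))
print('blue',g(321,142,57),'pink',g(125,240,58),'cork',g(136,33,46))
plan(572,-66,60,1.683)
```

```text
(264, 10) [517.1  89.5  24. ]
(371, 6) [590.6 100.8  24. ]
(266, 190) [531.9 -39.1  24. ]
(372, 190) [606.6 -30.8  24. ]
(268, 102) [527.6  22.9  24. ]
(369, 102) [596.6  30.6  24. ]
(318, 189) [568.5 -34.5  24. ]
(318, 102) [561.8  26.1  24. ]
blue [ 5.664e+02 -1.000e-01  5.700e+01] pink [437.7 -76.4  58. ] cork [432.7  67.2  46. ]
at [575.9 -59.  150.2] psi 1.687 t 5.05 open 40.6 grip 30.0 F [6.  6.7 1.2]
 turn [ 0.006 -0.005  0.004] shift [-6.5 -4.6 90.2]
```

arm_command(deltas=[[[0, 0, 0], [0, 0, 0], 1], [[0, 0, 0], [0, 0, 0], 1], [[0, 0, 0], [0, 0, 0], 1]])

```text
t: 5.3
ee_pos: [569.4, -69.6, 148.7]
ee_rot: [0.0, 0.668, 0.745, -0.001]
ft_force: [-0.2, -0.6, -0.5]
opening: 41.1
grip_force: 30.0
```

Run:
```python
from h import *
plan(571.2,-67,57,1.683)
```

```text
at [569.4 -69.6 148.7] psi 1.68 t 5.3 open 41.1 grip 30.0 F [-0.2 -0.6 -0.5]
 turn [-0.001  0.001 -0.003] shift [ 2.4  2.  91.7]
```

arm_command(deltas=[[[0, 0, 0], [2, 2, 15], 1], [[0, 0, 0], [0, 0, 20], 1], [[0, 0, 0], [0, 0, 20], 1], [[0, 0, 0], [0, 0, 15], 1], [[0, 0, 0], [0, 0, 8], 1], [[0, 0, 0], [0, 0, 6], 1], [[0, 0, 0], [0, 0, 5], 1], [[0, 0, 0], [0, 0, 3], 1], [[0, 0, 0], [0, 0, 0], 1], [[0, 0, 0], [0, 0, 0], 1]])

```text
t: 6.13
ee_pos: [572.3, -66.2, 57.2]
ee_rot: [0.0, 0.667, 0.745, 0.0]
ft_force: [-0.6, 0.9, -0.4]
opening: 41.0
grip_force: 30.0
```

arm_command(deltas=[[[0, 0, 0], [0, 0, 2], 1], [[0, 0, 0], [0, 0, 0], 1], [[0, 0, 0], [0, 0, 0], -0.39], [[0, 0, 0], [0, 0, 0], -0.39], [[0, 0, 0], [0, 0, 0], -0.39], [[0, 0, 0], [0, 0, -20], -0.39], [[0, 0, 0], [0, 0, -30], -0.39], [[0, 0, 0], [0, 0, -30], -0.39], [[0, 0, 0], [0, 0, -15], -0.39]])

```text
t: 6.88
ee_pos: [573.2, -65.7, 153.0]
ee_rot: [0.001, 0.667, 0.745, 0.001]
ft_force: [1.5, -0.2, 0.2]
opening: 63.7
grip_force: 0.0
```

arm_command(deltas=[[[0, 0, 0], [0, -20, 0], -0.39], [[0, 0, 0], [0, -25, 0], -0.39], [[0, 0, 0], [0, -28, 0], -0.39], [[0, 0, 0], [0, -25, 0], -0.39], [[0, 0, 0], [0, -25, 0], -0.39], [[0, 0, 0], [0, -20, 0], -0.39], [[0, 0, 0], [0, 0, 0], -0.39], [[0, 0, 0], [0, 0, 0], -0.39], [[0, 0, 0], [0, 0, 0], -0.39]])

```text
t: 7.63
ee_pos: [430.8, -81.9, 150.1]
ee_rot: [0.001, 0.667, 0.745, 0.0]
ft_force: [1.0, -0.2, 0.5]
opening: 63.8
grip_force: 0.0
```

Run:
```python
from h import *
c=snap('wrist','w4'); plan(430,-82,48,1.683)
```

```text
at [431.  -81.7 150. ] psi 1.681 t 7.68 open 63.7 grip 0.0 F [-0.1  1.7 -0.7]
 turn [ 0.001  0.    -0.002] shift [ -0.2  -1.  102. ]
```

View pics/w4.png

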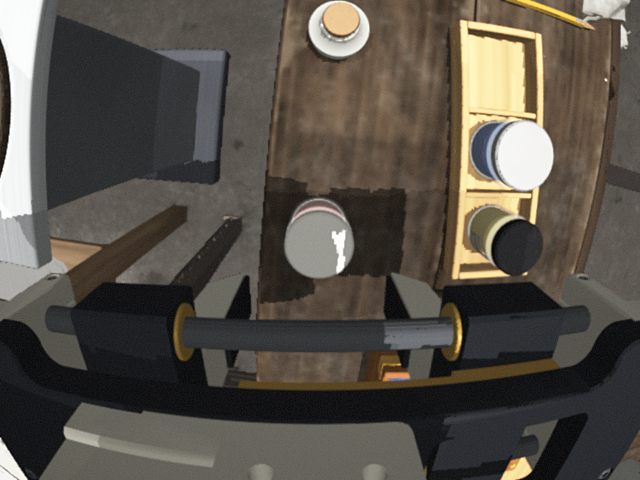

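Yellow stands in the -y well (lid 515,246). The pink lid is at (319,242), between the fingers. The +y well is around (500,75), and the gold pot's cork is at (341,18).

Run:
```python
from h import *
c=load('w4'); g=lambda u,v,z: onz(c,u,v,z,True).round(1)
print('pink',g(319,242,58),'cork',g(341,18,46),'bluelid',g(525,155,57),'yel',g(515,247,63))
for p in [(459,20),(542,33),(453,278),(536,271)]: print(p,g(*p,24))
```

```text
pink [431.5 -77.9  58. ] cork [429.5  66.7  46. ] bluelid [563.3  -2.4  57. ] yel [566.9 -65.7  63. ]
(459, 20) [515.2  88.9  24. ]
(542, 33) [587.9  99.5  24. ]
(453, 278) [ 542.3 -107.3   24. ]
(536, 271) [621.2 -95.3  24. ]
```

arm_command(deltas=[[[0, 0, 0], [0, 0, 20], -0.39], [[0, 0, 0], [0, 0, 25], -0.39], [[0, 0, 0], [0, 0, 25], -0.39], [[0, 0, 0], [0, 0, 20], -0.39], [[0, 0, 0], [0, 0, 10], -0.39], [[0, 0, 0], [0, 0, 0], 1], [[0, 0, 0], [0, 0, 0], 1], [[0, 0, 0], [0, 0, 0], 1], [[0, 0, 0], [0, 0, 0], 1], [[0, 0, 0], [0, 0, 0], 1]])

```text
t: 8.52
ee_pos: [430.7, -82.0, 50.7]
ee_rot: [0.001, 0.667, 0.745, 0.001]
ft_force: [-0.5, -0.3, 3.1]
opening: 44.7
grip_force: 30.0
```

Run:
```python
from h import *
plan(557,60.5,150,1.683)
```

```text
at [430.7 -82.   50.7] psi 1.68 t 8.52 open 44.7 grip 30.0 F [-0.5 -0.3  3.1]
 turn [ 0.002  0.001 -0.003] shift [127.4 141.5 -99.3]
```

arm_command(deltas=[[[0, 0, 0], [0, 0, -20], 1], [[0, 0, 0], [0, 0, -30], 1], [[0, 0, 0], [0, 0, -30], 1], [[0, 0, 0], [0, 0, -20], 1], [[0, 0, 0], [19, 22, 0], 1], [[0, 0, 0], [22, 24, 0], 1], [[0, 0, 0], [22, 25, 0], 1], [[0, 0, 0], [22, 25, 0], 1], [[0, 0, 0], [22, 25, 0], 1], [[0, 0, 0], [18, 20, 0], 1]])

```text
t: 9.35
ee_pos: [557.8, 59.9, 150.5]
ee_rot: [0.0, 0.667, 0.745, 0.001]
ft_force: [0.2, -0.1, -0.1]
opening: 44.6
grip_force: 30.0
```

arm_command(deltas=[[[0, 0, 0], [0, 0, 0], 1], [[0, 0, 0], [0, 0, 0], 1], [[0, 0, 0], [0, 0, 20], 1], [[0, 0, 0], [0, 0, 20], 1], [[0, 0, 0], [0, 0, 10], 1], [[0, 0, 0], [0, 0, 0], 1], [[0, 0, 0], [0, 0, 0], 1]])

```text
t: 9.93
ee_pos: [555.7, 57.0, 99.8]
ee_rot: [-0.0, 0.668, 0.745, -0.001]
ft_force: [-0.1, -0.4, 0.1]
opening: 44.7
grip_force: 30.0
```

Run:
```python
from h import *
plan(556.5,58,56,1.683)
```

```text
at [555.7  57.   99.8] psi 1.68 t 9.93 open 44.7 grip 30.0 F [-0.1 -0.4  0.1]
 turn [-0.001  0.    -0.003] shift [ 0.9  0.9 43.8]
```

arm_command(deltas=[[[0, 0, 0], [0.9, 0.9, 16], 1], [[0, 0, 0], [0, 0, 14], 1], [[0, 0, 0], [0, 0, 7], 1], [[0, 0, 0], [0, 0, 5], 1], [[0, 0, 0], [0, 0, 2.5], 1], [[0, 0, 0], [0, 0, 0], 1], [[0, 0, 0], [0, 0, 0], -0.37], [[0, 0, 0], [0, 0, 0], -0.37], [[0, 0, 0], [0, 0, 0], -0.37]])

```text
t: 10.68
ee_pos: [557.5, 58.9, 55.7]
ee_rot: [0.0, 0.667, 0.745, 0.0]
ft_force: [0.2, 0.4, 1.2]
opening: 59.7
grip_force: 0.0
```

arm_command(deltas=[[[0, 0, 0], [0, 0, -20], -0.37], [[0, 0, 0], [0, 0, -30], -0.37], [[0, 0, 0], [0, 0, -30], -0.37], [[0, 0, 0], [0, 0, -15], -0.37], [[0, 0, 0], [-24, -17, 0], -1], [[0, 0, 0], [-24, -17, 0], -1], [[0, 0, 0], [-24, -17, 0], -1], [[0, 0, 0], [-24, -17, 0], -1], [[0, 0, 0], [-24, -17, 0], -1], [[0, 0, 0], [-24, -17, 0], -1]])

```text
t: 11.52
ee_pos: [470.8, -96.6, 150.6]
ee_rot: [0.0, 0.667, 0.745, 0.0]
ft_force: [1.0, -0.5, 0.1]
opening: 90.9
grip_force: 0.0
```

arm_command(deltas=[[[0, 0, 0.017], [-24, -17, 0], -1], [[0, 0, 0], [-24, -17, 0], -1], [[0, 0, 0], [-24, -17, 0], -1], [[0, 0, 0], [-24, -17, 0], -1], [[0, 0, 0], [-24, -17, 0], -1], [[0, 0, 0], [-24, -17, 0], -1], [[0, 0, 0], [-23, -17, 0], -1], [[0, 0, 0], [0, 0, 0], -1], [[0, 0, 0], [0, 0, 0], -1], [[0, 0, 0], [0, 0, 0], -1]])

```text
t: 12.35
ee_pos: [369.3, -272.5, 150.5]
ee_rot: [0.0, 0.674, 0.739, 0.0]
ft_force: [-0.4, 0.3, 1.1]
opening: 92.1
grip_force: 0.0
```

Run:
```python
from h import *
c=snap('wrist','w5'); plan(342,-332,27,1.663)
```

```text
at [ 369.7 -272.1  150.4] psi 1.665 t 12.4 open 91.6 grip 0.0 F [ 0.2  0.5 -0.4]
 turn [ 0.001 -0.     0.002] shift [-57.1 -33.  123.4]
```

View pics/w5.png

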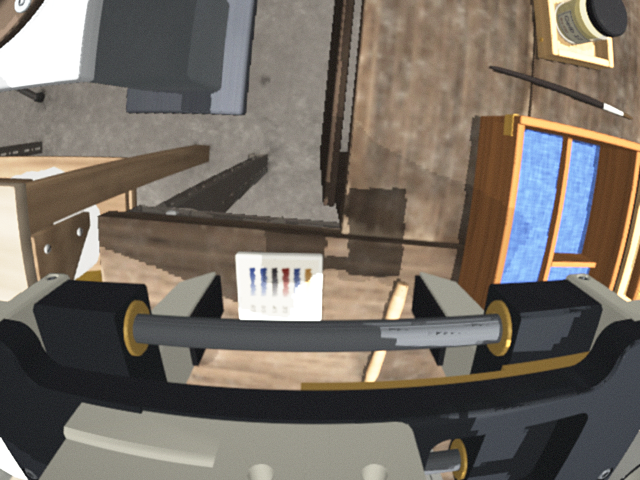

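The tile corners are visible at (236,252), (323,253), (322,321) and (240,319). Its edges are roughly parallel to the gripper's axes, and I am about 66 mm short of it.

Run:
```python
from h import *
c=load('w5'); P=np.array([onz(c,u,v,9,True) for u,v in [(236,252),(323,253),(322,321),(240,319)]]); print(P.round(1), np.degrees(np.arctan2(P[1,1]-P[0,1],P[1,0]-P[0,0])))
t=np.array(load('w1') and [onz(load('w1'),u,v,9,True) for u,v in [(218,233),(282,234),(281,294),(220,289)]]); print(t.mean(0))
m=(P[0]+P[1])/2
a=np.radians(5.5); print('from top edge',m+35*np.array([np.sin(a),-np.cos(a),0]))
print('z by two wrist views',tri([ray(c,236,252,True),ray(load('w1'),218,233,True)]).round(1),tri([ray(c,323,253,True),ray(load('w1'),282,234,True)]).round(1))
```

```text
[[ 306.9 -298.9    9. ]
 [ 375.8 -293.1    9. ]
 [ 381.  -354.     9. ]
 [ 311.  -359.8    9. ]] 4.827272316207963
[ 343.30152755 -332.82749121    9.        ]
from top edge [ 344.67882553 -330.82893989    9.        ]
z by two wrist views [ 299.7 -311.2  -21.4] [ 375.7 -295.4    4.9]
```

arm_command(deltas=[[[0, 0, 0.007], [-18, -10, 0], -1], [[0, 0, 0], [-20, -11, 0], -1], [[0, 0, 0], [-18.4, -9.7, 10], -1], [[0, 0, 0], [0, 0, 25], -1], [[0, 0, 0], [0, 0, 25], -1], [[0, 0, 0], [0, 0, 20], -1], [[0, 0, 0], [0, 0, 15], -1], [[0, 0, 0], [0, 0, 10], -1], [[0, 0, 0], [0, 0, 0], -1], [[0, 0, 0], [0, 0, 0], -1]])

```text
t: 13.23
ee_pos: [344.0, -331.1, 45.3]
ee_rot: [-0.0, 0.675, 0.737, 0.0]
ft_force: [-0.8, -0.4, 0.2]
opening: 91.9
grip_force: 0.0
```

Run:
```python
from h import *
plan(344,-331,27.5,1.658)
```

```text
at [ 344.  -331.1   45.3] psi 1.658 t 13.23 open 91.9 grip 0.0 F [-0.8 -0.4  0.2]
 turn [-0.    -0.001  0.   ] shift [ 0.1  0.  17.8]
```

arm_command(deltas=[[[0, 0, 0], [0, 0, 10], -1], [[0, 0, 0], [0, 0, 7.5], -1], [[0, 0, 0], [0, 0, 0], -1], [[0, 0, 0], [0, 0, 0], 1], [[0, 0, 0], [0, 0, 0], 1], [[0, 0, 0], [0, 0, 0], 1], [[0, 0, 0], [0, 0, 0], 1], [[0, 0, 0], [0, 0, 0], 1]])

```text
t: 13.9
ee_pos: [343.4, -332.1, 28.0]
ee_rot: [0.0, 0.676, 0.737, -0.0]
ft_force: [-0.4, -0.8, 2.5]
opening: 69.2
grip_force: 30.0
```

arm_command(deltas=[[[0, 0, 0], [0, 0, -15], 1], [[0, 0, 0], [0, 0, -30], 1], [[0, 0, 0], [0, 0, -30], 1], [[0, 0, 0], [0, 0, -30], 1], [[0, 0, 0], [0, 0, -17], 1], [[0, 0, 0], [0, 0, 0], 1]])

```text
t: 14.4
ee_pos: [344.9, -333.1, 153.3]
ee_rot: [0.003, 0.676, 0.737, -0.0]
ft_force: [1.1, 0.2, -1.2]
opening: 69.4
grip_force: 30.0
```

arm_command(deltas=[[[0, 0, 0], [24, 7.4, 0], 1], [[0, 0, 0], [28.7, 8.8, 0], 1], [[0, 0, 0], [28.7, 8.8, 0], 1], [[0, 0, 0], [28.7, 8.8, 0], 1], [[0, 0, 0], [28.7, 8.8, 0], 1], [[0, 0, 0], [28.7, 8.8, 0], 1], [[0, 0, 0], [28.7, 8.8, 0], 1], [[0, 0, 0], [28.7, 8.8, 0], 1], [[0, 0, 0], [28.7, 8.8, 0], 1], [[0, 0, 0], [28.7, 8.8, 0], 1]])

```text
t: 15.23
ee_pos: [404.9, -41.9, 149.0]
ee_rot: [-0.0, 0.676, 0.737, -0.0]
ft_force: [1.0, -0.6, -0.4]
opening: 69.7
grip_force: 30.0
```

arm_command(deltas=[[[0, 0, 0], [28.7, 8.8, 0], 1], [[0, 0, 0], [28.7, 8.8, 0], 1], [[0, 0, 0], [28.7, 8.8, 0], 1], [[0, 0, 0], [28.7, 8.8, 0], 1], [[0, 0, 0], [28.7, 8.8, 0], 1], [[0, 0, 0], [28.7, 8.8, 0], 1], [[0, 0, -0.1], [22, 7, 0], 1], [[0, 0, 0], [0, 0, 0], 1], [[0, 0, 0], [0, 0, 0], 1], [[0, 0, 0], [0, 0, 0], 1]])

```text
t: 16.07
ee_pos: [447.6, 154.4, 148.8]
ee_rot: [-0.0, 0.639, 0.769, -0.001]
ft_force: [-0.1, -0.2, -0.9]
opening: 69.5
grip_force: 30.0
```

Run:
```python
from h import *
c=snap('wrist','w6'); plan(470,256,60,1.76)
```

```text
at [447.7 153.9 149. ] psi 1.755 t 16.12 open 69.0 grip 30.0 F [-0.  -0.5 -0.3]
 turn [-0.002  0.001 -0.005] shift [96.1 41.1 89. ]
```

View pics/w6.png

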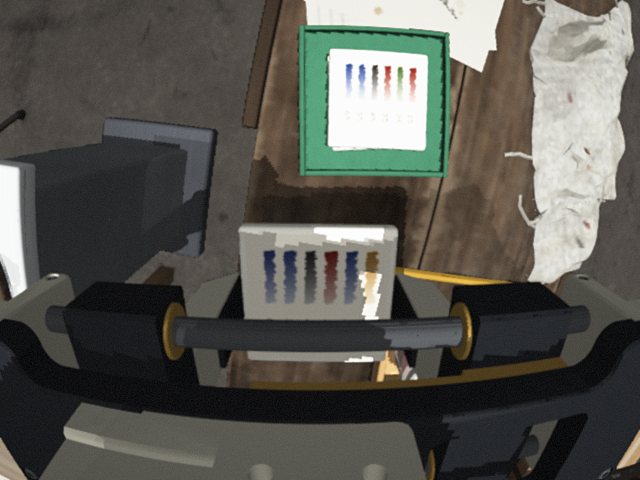

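The tray is at (375,100), with the pile's top tile spanning (330,50)-(428,149). The held tile has its far edge at v≈226, from (240,226) to (397,227).

Run:
```python
from h import *
c=load('w6'); im=c['image'].astype(int)
def rect(m,z,box):
    k=np.zeros_like(m); x0,y0,x1,y1=box; k[y0:y1,x0:x1]=m[y0:y1,x0:x1]
    k=cv2.morphologyEx(k.astype(np.uint8),cv2.MORPH_CLOSE,np.ones((9,9))); C=max(cv2.findContours(k,0,1)[0],key=cv2.contourArea)
    P=np.array([onz(c,*q[0],z,True)[:2] for q in C],np.float32); r=cv2.minAreaRect(P); print(np.round(r[0],1),np.round(r[1],1),round(r[2],1)); return C
hsv=cv2.cvtColor(c['image'],cv2.COLOR_RGB2HSV)
rect((im.min(2)>150),21,(305,30,445,172))
g=(hsv[...,0]>65)&(hsv[...,0]<95)&(hsv[...,1]>90)&(hsv[...,2]>40)
rect(g,12,(280,10,470,190))
p,R,s=state()
for u,v in [(240,226),(318,226),(397,227)]:
    q=onz(c,u,v,p[2]-19,True); print((R.T@(q-p)).round(1))
plan(470,256,60,1.76)
```

```text
[471.5 256.6] [71.1 72. ] 11.3
[471.6 256.9] [112.1 111.1] 10.6
[ 34.9 -33.4  19. ]
[34.9  0.2 19. ]
[34.6 34.2 18.9]
at [447.7 153.9 149. ] psi 1.755 t 16.12 open 69.0 grip 30.0 F [-0.  -0.5 -0.3]
 turn [-0.002  0.001 -0.005] shift [96.1 41.1 89. ]
```

arm_command(deltas=[[[0, 0, -0.006], [22, 10, 0], 1], [[0, 0, 0], [26, 12, 0], 1], [[0, 0, 0], [26, 12, 0], 1], [[0, 0, 0], [22.5, 8.8, 0], 1], [[0, 0, 0], [0, 0, 20], 1], [[0, 0, 0], [0, 0, 25], 1], [[0, 0, 0], [0, 0, 25], 1], [[0, 0, 0], [0, 0, 15], 1], [[0, 0, 0], [0, 0, 0], 1], [[0, 0, 0], [0, 0, 0], 1]])

```text
t: 16.95
ee_pos: [471.8, 256.8, 64.3]
ee_rot: [-0.0, 0.637, 0.771, -0.001]
ft_force: [0.2, 0.2, -0.7]
opening: 69.3
grip_force: 30.0
```

Run:
```python
from h import *
plan(471.5,256.7,49.5,1.761)
```

```text
at [471.8 256.8  64.3] psi 1.761 t 16.95 open 69.3 grip 30.0 F [ 0.2  0.2 -0.7]
 turn [-0.002  0.001 -0.   ] shift [-0.  -0.3 14.8]
```

arm_command(deltas=[[[0, 0, 0], [0, 0, 7], 1], [[0, 0, 0], [0, 0, 5], 1], [[0, 0, 0], [0, 0, 2.5], 1], [[0, 0, 0], [0, 0, 0], 1], [[0, 0, 0], [0, 0, 0], 1], [[0, 0, 0], [0, 0, 0], -0.6], [[0, 0, 0], [0, 0, 0], -0.8], [[0, 0, 0], [0, 0, 0], -1], [[0, 0, 0], [0, 0, 0], -1], [[0, 0, 0], [0, 0, -10], -1]])

```text
t: 17.78
ee_pos: [471.2, 257.6, 59.3]
ee_rot: [-0.0, 0.636, 0.772, -0.001]
ft_force: [-0.8, -0.3, 1.3]
opening: 91.1
grip_force: 0.0
```

arm_command(deltas=[[[0, 0, 0], [0, 0, -30], -1], [[0, 0, 0], [0, 0, -35], -1], [[0, 0, 0], [0, 0, -25], -1], [[0, 0, 0], [-25.5, -11, 0], -0.39], [[0, 0, 0], [-25.5, -11, 0], -0.39], [[0, 0, 0], [-25.5, -11, 0], -0.39], [[0, 0, 0], [-25.5, -11, 0], -0.39], [[0, 0, 0], [-25.5, -11, 0], -0.39], [[0, 0, 0], [-25.5, -11, 0], -0.39], [[0, 0, 0], [-25.5, -11, 0], -0.39]])

```text
t: 18.62
ee_pos: [430.1, 67.3, 151.0]
ee_rot: [0.0, 0.636, 0.772, 0.0]
ft_force: [0.9, 0.5, -0.9]
opening: 64.0
grip_force: 0.0
```

arm_command(deltas=[[[0, 0, 0], [0, 0, 15], -0.39], [[0, 0, 0], [0, 0, 0], -0.39], [[0, 0, 0], [0, 0, 0], -0.39], [[0, 0, 0], [0, 0, 0], -0.39]])

```text
t: 18.95
ee_pos: [430.9, 69.5, 136.0]
ee_rot: [0.0, 0.636, 0.772, 0.001]
ft_force: [0.4, -0.7, -0.7]
opening: 63.6
grip_force: 0.0
```

Run:
```python
from h import *
c=snap('wrist','w7'); plan(429.5,67,32,1.761); print(state()[2]['joint_pos'].round(2))
snap('top','top1'); snap('scene','scene1')
```

```text
at [431.   69.7 136. ] psi 1.765 t 19.0 open 63.8 grip 0.0 F [ 0.2 -0.5 -1. ]
 turn [ 0.001 -0.001  0.004] shift [ -2.4  -1.9 104. ]
[ 0.26  0.36 -0.67  2.11  0.32  0.76 -0.42]
```

View pics/w7.png

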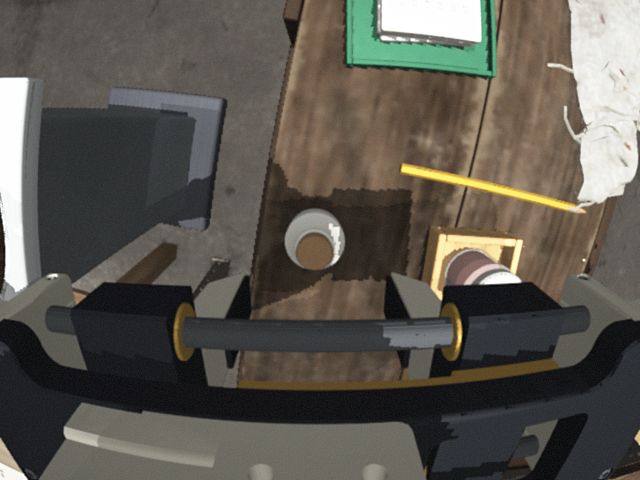

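The pot's cork is at (315,249), its body centred at (316,238), and it's between the fingers. Pink stands in the +y well, and the tile lies on the pile at the top of the picture.

Run:
```python
from h import *
c=load('w7'); print('cork',onz(c,315,249,46,True).round(1),'body',onz(c,316,239,22,True).round(1)); print(tri([ray(c,315,249,True),ray(load('w4'),341,18,True)]).round(1))
# tile check in top view
t=load('top1'); k=np.zeros((480,640),np.uint8); m=(t['image'].min(2)>150); k[195:240,146:185]=m[195:240,146:185]
k=cv2.morphologyEx(k,cv2.MORPH_CLOSE,np.ones((7,7))); C=max(cv2.findContours(k,0,1)[0],key=cv2.contourArea)
r=cv2.minAreaRect(np.array([onz(t,*q[0],30)[:2] for q in C],np.float32)); print(r)
cv2.imwrite('pics/chk.png',np.hstack([cv2.resize(t['image'][180:260,120:230],None,fx=4,fy=4),np.ascontiguousarray(c['image'][0:80,320:520][:,:,:]).repeat(2,0).repeat(1,1)[:160].repeat(2,0)[:320]])[:,:,::-1])
```

```text
cork [429.4  69.2  46. ] body [430.1  68.5  22. ]
[429.7  67.9  42.1]
((435.93121337890625, 295.71075439453125), (38.957210540771484, 47.19895935058594), 41.879058837890625)
```

arm_command(deltas=[[[0, 0, 0.004], [-0.9, -1.6, 15], -0.39], [[0, 0, 0], [0, 0, 25], -0.39], [[0, 0, 0], [0, 0, 25], -0.39], [[0, 0, 0], [0, 0, 20], -0.39], [[0, 0, 0], [0, 0, 12], -0.39], [[0, 0, 0], [0, 0, 7.5], -0.39], [[0, 0, 0], [0, 0, 0], -0.39], [[0, 0, 0], [0, 0, 0], -0.39]])

```text
t: 19.77
ee_pos: [429.3, 67.7, 31.0]
ee_rot: [-0.0, 0.637, 0.771, 0.0]
ft_force: [-0.4, -0.3, 0.1]
opening: 63.7
grip_force: 0.0
```

arm_command(deltas=[[[0, 0, 0], [0, 0, 0], 0], [[0, 0, 0], [0, 0, 0], 0.2], [[0, 0, 0], [0, 0, 0], 1], [[0, 0, 0], [0, 0, 0], 1], [[0, 0, 0], [0, 0, 0], 1]])

```text
t: 20.18
ee_pos: [429.5, 67.1, 31.2]
ee_rot: [0.0, 0.638, 0.77, 0.0]
ft_force: [0.3, -0.4, 6.5]
opening: 39.6
grip_force: 30.0
```

Run:
```python
from h import *
plan(560,-260,160,0.035)
```

```text
at [429.5  67.1  31.2] psi 1.758 t 20.18 open 39.6 grip 30.0 F [ 0.3 -0.4  6.5]
 turn [ 1.000e-03 -1.000e-03  1.723e+00] shift [ 118.9  331.5 -128.8]
```

arm_command(deltas=[[[0, 0, 0], [0, 0, -10], 1], [[0, 0, 0], [0, 0, -20], 1], [[0, 0, 0], [0, 0, -25], 1], [[0, 0, 0], [0, 0, -25], 1], [[0, 0, 0], [0, 0, -25], 1], [[0, 0, 0], [0, 0, -25], 1], [[0, 0, 0], [0, 0, -25], 1], [[0, 0, 0], [0, 0, -14], 1], [[0, 0, 0], [-8, 1, 0], 1], [[0, 0, 0], [-16, 2, 0], 1]])

```text
t: 21.02
ee_pos: [436.4, 45.1, 200.7]
ee_rot: [0.001, 0.637, 0.771, 0.001]
ft_force: [-0.0, -0.9, -2.3]
opening: 39.7
grip_force: 30.0
```

arm_command(deltas=[[[0, 0, 0], [-24, 2.7, 0], 1], [[0, 0, 0], [-25, 2.7, 0], 1], [[0, 0, 0], [-25, 2.7, 0], 1], [[0, 0, 0], [-25, 2.7, 0], 1], [[0, 0, 0], [-25, 2.7, 0], 1], [[0, 0, 0], [-25, 2.7, 0], 1], [[0, 0, 0], [-25, 2.7, 0], 1], [[0, 0, 0], [-25, 2.7, 0], 1], [[0, 0, 0], [-25, 2.7, 0], 1], [[0, 0, 0], [-25, 2.7, 0], 1]])

```text
t: 21.85
ee_pos: [508.7, -197.1, 198.7]
ee_rot: [-0.001, 0.638, 0.77, -0.0]
ft_force: [0.8, 1.8, -0.7]
opening: 39.5
grip_force: 30.0
```

arm_command(deltas=[[[0, 0, 0], [-25, 2.7, 0], 1], [[0, 0, 0], [-25, 2.7, 0], 1], [[0, 0, 0], [-25, 2.7, 0], 1], [[0, 0, 0], [-16, 2, 0], 1], [[0, 0, 0], [-8, 1, 0], 1], [[0, 0, 0], [0, 0, 0], 1], [[0, 0, 0], [0, 0, 0], 1], [[0, 0, 0], [0, 0, 0], 1]])

```text
t: 22.52
ee_pos: [538.7, -288.9, 199.5]
ee_rot: [-0.001, 0.637, 0.771, 0.0]
ft_force: [-0.0, 0.5, -1.0]
opening: 40.1
grip_force: 30.0
```

Run:
```python
from h import *
c=snap('wrist','w8'); plan(594,-222,160,0.035)
```

```text
at [ 538.8 -288.9  199.7] psi 1.761 t 22.57 open 39.7 grip 30.0 F [-0.7  0.6 -0.2]
 turn [-1.000e-03 -0.000e+00  1.726e+00] shift [ 57.5 -64.9  39.7]
```

View pics/w8.png

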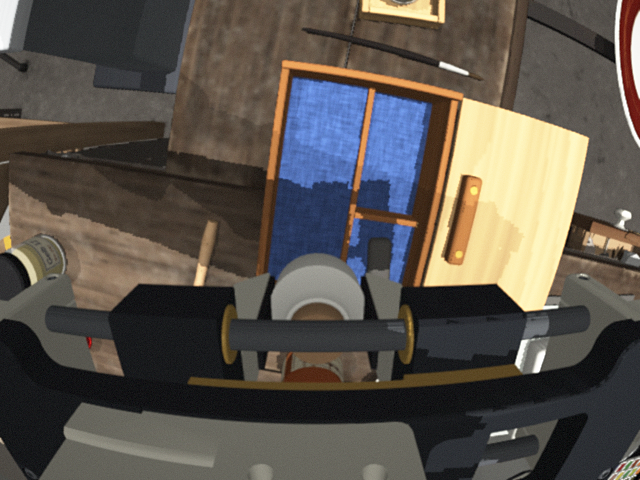

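The case has its front-left rim corner at (282,63). The long divider runs (371,90)→(352,235), the cross divider (355,212)→(415,221), the pull is centred near (464,219), and the burnisher handle end is at (209,223). The bay itself is empty and visible.

Run:
```python
from h import *
c=load('w8'); g=lambda u,v,z: onz(c,u,v,z,True)
for n,u,v,z in [('FLout',282,62,66),('BLout',462,97,57),('divA',371,90,32),('divB',354,225,32),('crossL',357,212,32),('crossR',415,221,32),('pullT',470,177,77),('pullB',457,262,77),('pull',464,219,77),('bH',209,223,8),('lidTR',588,138,63),('lidTL',463,98,63)]: print(n,g(u,v,z).round(1))
th=np.arctan2(*(g(371,90,32)-g(354,225,32))[[0,1]]); print('yaw from divider',-th,'pull',-np.arctan2(*(g(470,177,77)-g(457,262,77))[[0,1]]),'lid', np.arctan2(*(g(588,138,63)-g(463,98,63))[[1,0]]))
print('FL 2view z',tri([ray(c,282,62,True),ray(load('w5'),519,116,True)]).round(1))
```

```text
FLout [ 490.7 -172.2   66. ]
BLout [ 627.7 -166.2   57. ]
divA [ 560.5 -175.8   32. ]
divB [ 569.7 -288.1   32. ]
crossL [ 569.8 -276.7   32. ]
crossR [ 620.8 -274.5   32. ]
pullT [ 640.  -224.8   77. ]
pullB [ 648.8 -290.4   77. ]
pull [ 644.1 -256.4   77. ]
bH [ 441.3 -317.2    8. ]
lidTR [ 754.4 -162.7   63. ]
lidTL [ 626.4 -167.8   63. ]
yaw from divider 0.08251328933148548 pull 0.13216909260256557 lid 0.0398754653702278
FL 2view z [ 490.5 -171.4   63.6]
```

arm_command(deltas=[[[0, 0, 0.06], [0, 0, 0], 1], [[0, 0, 0.1], [0, 0, 0], 1], [[0, 0, 0.1], [0, 0, 0], 1], [[0, 0, 0.1], [0, 0, 0], 1], [[0, 0, 0.1], [0, 0, 0], 1], [[0, 0, 0.1], [0, 0, 0], 1], [[0, 0, 0.1], [0, 0, 0], 1], [[0, 0, 0.1], [0, 0, 0], 1], [[0, 0, 0.1], [0, 0, 0], 1], [[0, 0, 0.1], [0, 0, 0], 1]])

```text
t: 23.4
ee_pos: [539.0, -289.1, 200.0]
ee_rot: [-0.0, 0.922, 0.387, 0.0]
ft_force: [-0.1, -0.3, -1.3]
opening: 39.9
grip_force: 30.0
```

arm_command(deltas=[[[0, 0, 0.1], [0, 0, 0], 1], [[0, 0, 0.1], [0, 0, 0], 1], [[0, 0, 0.1], [0, 0, 0], 1], [[0, 0, 0.1], [0, 0, 0], 1], [[0, 0, 0.1], [0, 0, 0], 1], [[0, 0, 0.1], [0, 0, 0], 1], [[0, 0, 0.1], [0, 0, 0], 1], [[0, 0, 0.06], [0, 0, 0], 1], [[0, 0, 0], [0, 0, 0], 1], [[0, 0, 0], [0, 0, 0], 1]])

```text
t: 24.23
ee_pos: [539.0, -289.4, 199.9]
ee_rot: [-0.0, 1.0, 0.021, 0.0]
ft_force: [-0.6, -0.3, -2.4]
opening: 39.8
grip_force: 30.0
```

Run:
```python
from h import *
plan(594,-223.5,100,0.04); print(state()[2]['joint_pos'].round(2))
```

```text
at [ 539.  -289.4  199.9] psi 0.042 t 24.23 open 39.8 grip 30.0 F [-0.6 -0.3 -2.4]
 turn [-0.    -0.     0.002] shift [ 57.6 -63.7  99.9]
[ 0.5   0.47 -0.14  1.66  0.07  1.02 -1.19]
```

arm_command(deltas=[[[0, 0, 0.002], [14, -16, 0], 1], [[0, 0, 0], [20, -22, 0], 1], [[0, 0, 0], [16, -18, 0], 1], [[0, 0, 0], [7.6, -7.7, 10], 1], [[0, 0, 0], [0, 0, 25], 1], [[0, 0, 0], [0, 0, 25], 1], [[0, 0, 0], [0, 0, 20], 1], [[0, 0, 0], [0, 0, 10], 1], [[0, 0, 0], [0, 0, 0], 1], [[0, 0, 0], [0, 0, 0], 1]])

```text
t: 25.07
ee_pos: [594.0, -225.0, 109.7]
ee_rot: [-0.0, 1.0, 0.019, -0.0]
ft_force: [0.3, -0.2, -0.3]
opening: 39.7
grip_force: 30.0
```

Run:
```python
from h import *
plan(594,-223.5,37.5,0.04)
c=snap('wrist','w9'); h=cv2.cvtColor(c['image'],cv2.COLOR_RGB2HSV)
b=(h[...,0]>100)&(h[...,0]<125)&(h[...,1]>110)
for v in range(0,330,12): print(v,''.join('#' if x else '.' for x in b[v,::8]))
```

```text
at [ 594.  -225.   109.7] psi 0.037 t 25.07 open 39.7 grip 30.0 F [ 0.3 -0.2 -0.3]
 turn [-0.     0.001 -0.003] shift [ 0.1 -1.5 72.2]
0 ................................................................................
12 ................................................................................
24 ................................................................................
36 ................................................................................
48 ................................................................................
60 ................................................................................
72 ................................................................................
84 ................................................................................
96 ................................................................................
108 ................................................................................
120 ................................................................................
132 ....................................
[... 704 characters left out ...]
###.................
240 ..............................###################...###.......#.................
252 ..............................###################..###........#.................
264 ...............................#####........#####..###........#.................
276 ...............................#..#..........#..#..############.................
288 ................................................................................
300 ................................................................................
312 ................................................................................
324 ..............................................................................#.
```

Run:
```python
from h import *
c=load('w9'); h=cv2.cvtColor(c['image'],cv2.COLOR_RGB2HSV)
b=(h[...,0]>100)&(h[...,0]<125)&(h[...,1]>110)
for v in (235,245,255):
    x=np.where(b[v])[0]; x=x[x<420]; r=x[np.where(np.diff(x)>10)[0]] if np.any(np.diff(x)>10) else x[-1:]
    print(v,x[0],r,onz(c,x[0],v,6,True).round(1),[onz(c,q,v,6,True).round(1) for q in r])
col=b[200:300,270]; v=200+np.where(col)[0]; print(v[0],v[-1],onz(c,270,v[0],6,True).round(1))
print([tuple(c['image'][q,270]) for q in range(180,236,6)])
```

```text
235 239 [391] [ 597.3 -172.3    6. ] [array([ 601.1, -274.9,    6. ])]
245 239 [390] [ 590.2 -172.1    6. ] [array([ 594. , -274.9,    6. ])]
255 240 [300 390] [ 582.9 -172.6    6. ] [array([ 584.7, -214. ,    6. ]), array([ 586.8, -275.6,    6. ])]
223 272 [ 606.4 -193.6    6. ]
[(np.uint8(237), np.uint8(204), np.uint8(140)), (np.uint8(241), np.uint8(212), np.uint8(148)), (np.uint8(243), np.uint8(215), np.uint8(151)), (np.uint8(245), np.uint8(219), np.uint8(156)), (np.uint8(244), np.uint8(218), np.uint8(151)), (np.uint8(243), np.uint8(214), np.uint8(150)), (np.uint8(196), np.uint8(127), np.uint8(73)), (np.uint8(67), np.uint8(61), np.uint8(84)), (np.uint8(38), np.uint8(47), np.uint8(79)), (np.uint8(37), np.uint8(53), np.uint8(91))]
```

arm_command(deltas=[[[0, 0, 0], [0.7, -1.2, 12], 1], [[0, 0, 0], [0, 0, 15], 1], [[0, 0, 0], [0, 0, 15], 1], [[0, 0, 0], [0, 0, 10], 1], [[0, 0, 0], [0, 0, 8], 1], [[0, 0, 0], [0, 0, 5], 1], [[0, 0, 0], [0, 0, 4], 1], [[0, 0, 0], [0, 0, 2], 1], [[0, 0, 0], [0, 0, 0], 1], [[0, 0, 0], [0, 0, 0], 1]])

```text
t: 25.95
ee_pos: [595.1, -223.7, 39.1]
ee_rot: [0.0, 1.0, 0.018, 0.0]
ft_force: [0.0, 0.5, -1.0]
opening: 39.7
grip_force: 30.0
```

Lower the last bit, release with a limited opening, and lift.

arm_command(deltas=[[[0, 0, 0], [0, 0, 1.5], 1], [[0, 0, 0], [0, 0, 0.7], 1], [[0, 0, 0], [0, 0, 0], 1], [[0, 0, 0], [0, 0, 0], 0.05], [[0, 0, 0], [0, 0, 0], -0.1], [[0, 0, 0], [0, 0, 0], -0.17], [[0, 0, 0], [0, 0, 0], -0.17], [[0, 0, 0], [0, 0, 0], -0.17]])

```text
t: 26.62
ee_pos: [594.8, -223.6, 36.4]
ee_rot: [0.0, 1.0, 0.018, -0.0]
ft_force: [0.1, -0.2, 0.1]
opening: 53.7
grip_force: 0.0
```

arm_command(deltas=[[[0, 0, 0], [0, 0, -8], -0.17], [[0, 0, 0], [0, 0, -15], -0.17], [[0, 0, 0], [0, 0, -25], -0.17], [[0, 0, 0], [0, 0, -30], -0.17], [[0, 0, 0], [0, 0, -35], -0.17], [[0, 0, 0], [0, 0, -20], -0.17], [[0, 0, 0], [0, 0, 0], -0.17], [[0, 0, 0], [0, 0, 0], -0.17]])

```text
t: 27.28
ee_pos: [595.6, -223.8, 171.5]
ee_rot: [0.001, 1.0, 0.018, 0.002]
ft_force: [0.0, 0.5, -0.7]
opening: 54.0
grip_force: 0.0
```

Run:
```python
from h import *
c=snap('wrist','w10'); plan(440,-335,160,1.66)
# burnisher axis, from w1 and top view
t=load('top1'); w=load('w1')
for f in [(lambda u,v:onz(w,u,v,7,True))]:
    for q in [(342,258),(314,362),(330,310)]: print(f(*q).round(1))
im=t['image'].astype(int); k=((im[...,0]-im[...,2]>60)&(im[...,0]>150)); b=np.zeros((480,640),np.uint8); b[218:234,345:410]=k[218:234,345:410]
ys,xs=np.where(b); P=np.array([onz(t,x,y,7)[:2] for x,y in zip(xs,ys)],np.float32); print(len(P),cv2.minAreaRect(P),P.min(0),P.max(0),cv2.fitLine(P,cv2.DIST_HUBER,0,.01,.01).ravel())
```

```text
at [ 594.7 -223.6  169.9] psi 0.037 t 27.33 open 53.9 grip 0.0 F [ 0.1 -0.  -0.4]
 turn [ 1.000e-03 -0.000e+00 -1.623e+00] shift [ -97.2 -164.     9.9]
[ 442.7 -314.7    7. ]
[ 429.  -455.3    7. ]
[ 438.4 -379.5    7. ]
125 ((435.5673522949219, -376.6698303222656), (125.3826904296875, 9.862637519836426), 83.31596374511719) [ 424.92014 -438.88196] [ 444.79453 -314.55356] [ 1.21687695e-01  9.92568433e-01  4.35660461e+02 -3.74877930e+02]
```

arm_command(deltas=[[[0, 0, -0.102], [0, 0, 0], -0.17], [[0, 0, -0.102], [0, 0, 0], -0.17], [[0, 0, -0.102], [0, 0, 0], -0.17], [[0, 0, -0.102], [0, 0, 0], -0.17], [[0, 0, -0.102], [0, 0, 0], -0.17], [[0, 0, -0.102], [0, 0, 0], -0.17], [[0, 0, -0.102], [0, 0, 0], -0.17], [[0, 0, -0.102], [0, 0, 0], -0.17], [[0, 0, -0.102], [0, 0, 0], -0.17], [[0, 0, -0.102], [0, 0, 0], -0.17]])

```text
t: 28.17
ee_pos: [593.8, -223.3, 167.8]
ee_rot: [-0.001, 0.862, 0.506, -0.001]
ft_force: [0.3, -0.2, 0.2]
opening: 54.0
grip_force: 0.0
```

arm_command(deltas=[[[0, 0, -0.102], [0, 0, 0], 0.04], [[0, 0, -0.102], [0, 0, 0], 0.04], [[0, 0, -0.102], [0, 0, 0], 0.04], [[0, 0, -0.098], [0, 0, 0], 0.04], [[0, 0, 0], [-20, -17.6, 0], 0.04], [[0, 0, 0], [-20, -17.6, 0], 0.04], [[0, 0, 0], [-20, -17.6, 0], 0.04], [[0, 0, 0], [-20, -17.6, 0], 0.04], [[0, 0, 0], [-20, -17.6, 0], 0.04], [[0, 0, 0], [-20, -17.6, 0], 0.04]])

```text
t: 29.0
ee_pos: [474.8, -331.5, 168.0]
ee_rot: [-0.001, 0.745, 0.667, -0.0]
ft_force: [0.6, 0.6, 0.1]
opening: 44.0
grip_force: 0.0
```

arm_command(deltas=[[[0, 0, 0], [-20, -17.6, 0], 0.04], [[0, 0, 0], [-19.3, -17.8, 0], 0.04], [[0, 0, 0], [0, 0, 20], 0.04], [[0, 0, 0], [0, 0, 25], 0.04], [[0, 0, 0], [0, 0, 0], 0.04], [[0, 0, 0], [0, 0, 0], 0.04], [[0, 0, 0], [0, 0, 0], 0.04]])

```text
t: 29.58
ee_pos: [437.5, -365.9, 124.7]
ee_rot: [-0.0, 0.745, 0.668, 0.0]
ft_force: [0.2, 0.1, 0.3]
opening: 44.1
grip_force: 0.0
```

Run:
```python
from h import *
c=snap('wrist','w11'); plan(437,-366.5,27.5,1.461)
im=c['image'].astype(int); k=((im[...,0]-im[...,2]>50)&(im[...,0]>140))
b=np.zeros((480,640),np.uint8); b[170:300,270:370]=k[170:300,270:370]
n,l,st,ce=cv2.connectedComponentsWithStats(b); print(st[1:][st[1:,4]>40])
i=1+np.argmax(st[1:,4]); ys,xs=np.where(l==i); P=np.array([onz(c,x,y,7,True)[:2] for x,y in zip(xs,ys)],np.float32)
print(cv2.minAreaRect(P),P.max(0),cv2.fitLine(P,cv2.DIST_HUBER,0,.01,.01).ravel())
```

```text
at [ 437.9 -366.2  125.3] psi 1.462 t 29.63 open 44.2 grip 0.0 F [-0.6  0.8  0.4]
 turn [ 0.001 -0.     0.001] shift [-0.4 -0.9 97.8]
[[ 270  170  100  130 3165]]
((438.76580810546875, -367.16162109375), (96.34638977050781, 68.08660125732422), 83.78223419189453) [ 477.64127 -315.6391 ] [ 4.5611482e-02  9.9895924e-01  4.3652936e+02 -3.6413269e+02]
```

arm_command(deltas=[[[0, 0, 0], [-0.4, -0.9, 20], 0.04], [[0, 0, 0], [0, 0, 25], 0.04], [[0, 0, 0], [0, 0, 22], 0.04], [[0, 0, 0], [0, 0, 16], 0.04], [[0, 0, 0], [0, 0, 9], 0.04], [[0, 0, 0], [0, 0, 5], 0.04], [[0, 0, 0], [0, 0, 0], 0.04], [[0, 0, 0], [0, 0, 0], 0.04]])

```text
t: 30.3
ee_pos: [437.0, -367.0, 28.5]
ee_rot: [0.001, 0.745, 0.667, 0.0]
ft_force: [-0.4, -1.1, -0.1]
opening: 44.3
grip_force: 0.0
```

arm_command(deltas=[[[0, 0, 0], [0, 0, 0], 0.4], [[0, 0, 0], [0, 0, 0], 1], [[0, 0, 0], [0, 0, 0], 1], [[0, 0, 0], [0, 0, 0], 1], [[0, 0, 0], [0, 0, 0], 1], [[0, 0, 0], [0, 0, 0], 1]])

```text
t: 30.8
ee_pos: [436.3, -366.8, 27.8]
ee_rot: [0.0, 0.745, 0.667, 0.0]
ft_force: [0.0, -0.1, 2.8]
opening: 12.9
grip_force: 30.0
```

arm_command(deltas=[[[0, 0, 0], [0, 0, -12], 1], [[0, 0, 0], [0, 0, -25], 1], [[0, 0, 0], [0, 0, -30], 1], [[0, 0, 0], [0, 0, -30], 1], [[0, 0, -0.05], [0, 0, -20], 1], [[0, 0, -0.05], [0, 0, 0], 1], [[0, 0, -0.05], [0, 0, 0], 1], [[0, 0, 0], [20, 16.5, 0], 1], [[0, 0, 0], [20, 16.5, 0], 1], [[0, 0, 0], [21, 17.5, 0], 1]])

```text
t: 31.63
ee_pos: [484.2, -303.6, 145.4]
ee_rot: [0.0, 0.694, 0.72, -0.0]
ft_force: [0.2, 0.3, -0.7]
opening: 12.3
grip_force: 30.0
```

arm_command(deltas=[[[0, 0, 0], [20, 16.5, 0], 1], [[0, 0, 0], [20, 16.5, 0], 1], [[0, 0, 0], [20, 16.5, 0], 1], [[0, 0, 0], [0, 0, 15], 1], [[0, 0, 0], [0, 0, 0], 1], [[0, 0, 0], [0, 0, 0], 1], [[0, 0, 0], [0, 0, 0], 1]])

```text
t: 32.22
ee_pos: [530.7, -242.9, 130.0]
ee_rot: [-0.0, 0.693, 0.721, -0.0]
ft_force: [0.4, 0.2, 0.4]
opening: 12.8
grip_force: 30.0
```

Run:
```python
from h import *
c=snap('wrist','w12'); plan(531.6,-241.7,53,1.611)
```

```text
at [ 530.8 -243.1  130.1] psi 1.609 t 32.27 open 12.5 grip 30.0 F [-0.1 -1.1 -0.4]
 turn [-0.     0.001 -0.002] shift [ 1.3  0.9 77.1]
```

View pics/w12.png

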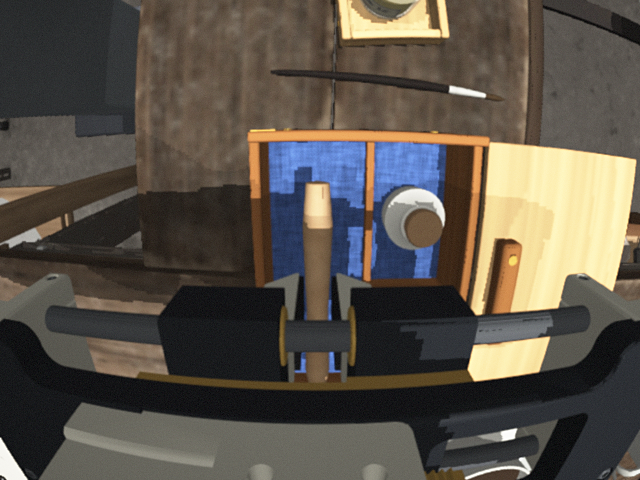

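The pot stands upright in its bay (cork 424,227). The burnisher hangs over the trough, whose felt runs from column ~269 to the divider at ~366 (row 180).

Run:
```python
from h import *
c=load('w12'); h=cv2.cvtColor(c['image'],cv2.COLOR_RGB2HSV)
b=(h[...,0]>100)&(h[...,0]<125)&(h[...,1]>90)
p,R,s=state()
for v in (155,170,240,260):
    x=np.where(b[v,:])[0]; x=x[(x>240)&(x<372)]
    L=onz(c,x[0],v,24,True);D=onz(c,x[-1]+1,v,32,True); D2=onz(c,x[-1]+1,v,24,True)
    print(v,x[0],x[-1],L.round(1),D.round(1),D2.round(1),'tool y of mid',(R.T@((L+D)/2-p))[1].round(1),(R.T@((L+D2)/2-p))[1].round(1))
v=np.where(b[:,300])[0]; print('far end',v[0],onz(c,300,v[0],24,True).round(1),'handle end',onz(c,318,183,p[2]-21,True).round(1))
```

```text
155 269 365 [ 497.2 -186.1   24. ] [ 558.6 -183.1   32. ] [ 559.7 -183.7   24. ] tool y of mid -0.6 -0.1
170 269 364 [ 497.4 -195.9   24. ] [ 558.6 -192.6   32. ] [ 559.6 -193.5   24. ] tool y of mid -0.9 -0.4
240 272 362 [ 499.8 -243.4   24. ] [ 560.4 -238.6   32. ] [ 561.5 -241.    24. ] tool y of mid -0.6 -0.1
260 273 361 [ 500.5 -257.9   24. ] [ 560.8 -252.6   32. ] [ 561.9 -255.5   24. ] tool y of mid -0.6 -0.1
far end 142 [ 517.  -177.2   24. ] handle end [ 528.9 -190.5  109.1]
```

arm_command(deltas=[[[0, 0, 0], [0, -0.5, 15], 1], [[0, 0, 0], [0, 0, 18], 1], [[0, 0, 0], [0, 0, 15], 1], [[0, 0, 0], [0, 0, 10], 1], [[0, 0, 0], [0, 0, 8], 1], [[0, 0, 0], [0, 0, 6], 1], [[0, 0, 0], [0, 0, 4], 1], [[0, 0, 0], [0, 0, 0], 1], [[0, 0, 0], [0, 0, 0], 1]])

```text
t: 33.02
ee_pos: [531.1, -241.9, 53.9]
ee_rot: [0.0, 0.693, 0.721, 0.0]
ft_force: [0.2, 0.2, -0.2]
opening: 12.9
grip_force: 30.0
```

arm_command(deltas=[[[0, 0, 0], [0, 0, 1], 1], [[0, 0, 0], [0, 0, 0], 1]])

```text
t: 33.18
ee_pos: [531.1, -242.0, 53.0]
ee_rot: [0.0, 0.693, 0.721, 0.0]
ft_force: [0.1, 0.5, -0.4]
opening: 12.5
grip_force: 30.0
```

arm_command(deltas=[[[0, 0, 0], [0, 0, 0], 0.66], [[0, 0, 0], [0, 0, 0], 0.6], [[0, 0, 0], [0, 0, 0], 0.6], [[0, 0, 0], [0, 0, -10], 0.6], [[0, 0, 0], [0, 0, -20], 0.6], [[0, 0, 0], [0, 0, -25], 0.6], [[0, 0, 0], [0, 0, -30], 0.6], [[0, 0, 0], [0, 0, -20], 0.13]])

```text
t: 33.85
ee_pos: [531.5, -241.7, 160.8]
ee_rot: [0.001, 0.693, 0.721, 0.001]
ft_force: [0.2, 0.2, 0.8]
opening: 21.5
grip_force: 0.0
```

arm_command(deltas=[[[0, 0, 0], [-4, 24, 0], 0.13], [[0, 0, 0], [-4, 24, 0], 0.13], [[0, 0, 0], [-4, 24, 0], 0.13], [[0, 0, 0], [-4, 24, 0], 0.13], [[0, 0, 0], [-3.5, 16, 0], 0.13], [[0, 0, 0], [0, 0, 0], 0.13], [[0, 0, 0], [0, 0, 0], 0.13], [[0, 0, 0], [0, 0, 0], 0.13]])

```text
t: 34.52
ee_pos: [642.8, -256.7, 157.8]
ee_rot: [-0.0, 0.693, 0.721, -0.0]
ft_force: [-0.6, 1.1, 0.0]
opening: 40.0
grip_force: 0.0
```

Run:
```python
from h import *
c=snap('wrist','w13'); plan(644,-257,91,1.611)
snap('top','top2'); snap('scene','scene2')
w=load('w13')['image'][:300,60:580]; t=cv2.resize(load('scene2')['image'][175:295,180:450],(520,231))
cv2.imwrite('pics/v14.png',np.vstack([w,t])[:,:,::-1])
```

```text
at [ 642.6 -256.9  157.8] psi 1.611 t 34.57 open 39.7 grip 0.0 F [-0.1  0.4  0.2]
 turn [-0.001  0.    -0.   ] shift [-0.2  1.4 66.8]
```

View pics/v14.png

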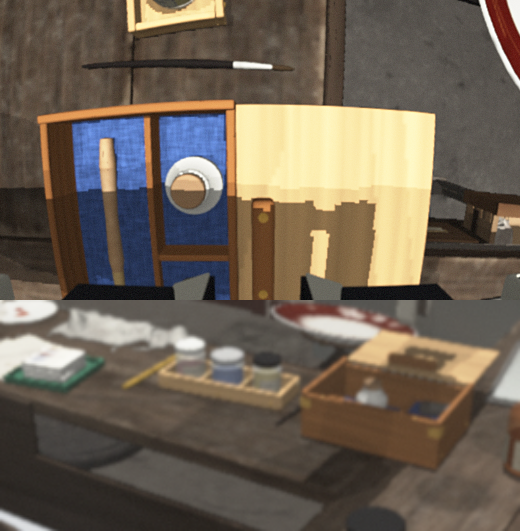

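Composite: the burnisher lies flat in the trough, the pot stands in its bay, both jars are in the rack and the tile is on the pile. The pull bar is at column ~322 in wrist-image pixels, nearly under the gripper's centre line.

Run:
```python
from h import *
c=load('w13'); p,R,s=state()
for v in (230,270,290): print([(R.T@(onz(c,u,v,77.5,True)-p))[1].round(1) for u in (312,322,332)], [tuple(int(a) for a in c['image'][v,u]) for u in range(306,342,4)])
t=load('top2'); k=np.zeros((480,640),np.uint8); m=(t['image'].min(2)>140)&(np.ptp(t['image'].astype(int),axis=2)<40); k[195:238,146:184]=m[195:238,146:184]
k=cv2.morphologyEx(k,cv2.MORPH_CLOSE,np.ones((7,7))); C=max(cv2.findContours(k,0,1)[0],key=cv2.contourArea)
print(cv2.minAreaRect(np.array([onz(t,*q[0],30)[:2] for q in C],np.float32)))
```

```text
[np.float64(-3.1), np.float64(2.9), np.float64(8.9)] [(132, 104, 68), (132, 107, 72), (85, 54, 30), (98, 61, 37), (102, 69, 37), (101, 64, 35), (97, 60, 33), (107, 79, 50), (136, 108, 72)]
[np.float64(-3.2), np.float64(3.0), np.float64(9.2)] [(151, 117, 79), (147, 118, 80), (92, 60, 36), (97, 62, 36), (105, 68, 40), (95, 60, 32), (95, 62, 38), (109, 81, 53), (130, 102, 69)]
[np.float64(-3.3), np.float64(3.1), np.float64(9.4)] [(146, 118, 76), (152, 120, 82), (89, 55, 34), (97, 62, 36), (116, 84, 41), (103, 68, 37), (93, 61, 33), (115, 88, 57), (133, 105, 71)]
((473.5555114746094, 257.7544860839844), (124.93280792236328, 90.9839096069336), 1.4273844957351685)
```

arm_command(deltas=[[[0, 0, 0], [0, 2.8, 15], 0.13], [[0, 0, 0], [0, 0, 20], 0.13], [[0, 0, 0], [0, 0, 15], 0.13], [[0, 0, 0], [0, 0, 10], 0.13], [[0, 0, 0], [0, 0, 6], 0.13], [[0, 0, 0], [0, 0, 0], 0.13], [[0, 0, 0], [0, 0, 0], 0.13]])

```text
t: 35.25
ee_pos: [646.4, -256.7, 91.7]
ee_rot: [0.0, 0.693, 0.721, 0.0]
ft_force: [0.5, -0.5, -0.9]
opening: 40.3
grip_force: 0.0
```

arm_command(deltas=[[[0, 0, 0], [0, 0, 0], 0.5], [[0, 0, 0], [0, 0, 0], 1], [[0, 0, 0], [0, 0, 0], 1], [[0, 0, 0], [0, 0, 0], 1], [[0, 0, 0], [0, 0, 0], 1]])

```text
t: 35.67
ee_pos: [646.5, -256.8, 91.9]
ee_rot: [0.0, 0.693, 0.721, 0.0]
ft_force: [-1.0, 0.3, 2.2]
opening: 13.6
grip_force: 30.0
```

arm_command(deltas=[[[0, 0, 0], [0, -8, 0], 1], [[0, 0, 0], [0, -14, 0], 1], [[0, 0, 0], [0, -16, 0], 1], [[0, 0, 0], [0, -16, 0], 1], [[0, 0, 0], [0, -16, 0], 1], [[0, 0, 0], [0, -16, 0], 1], [[0, 0, 0], [0, -16, 0], 1], [[0, 0, 0], [0, -10, 0], 1], [[0, 0, 0], [0, 0, 0], 1], [[0, 0, 0], [0, 0, 0], 1]])

```text
t: 36.5
ee_pos: [533.7, -261.6, 91.9]
ee_rot: [-0.0, 0.693, 0.721, -0.0]
ft_force: [-1.2, -1.4, 3.1]
opening: 13.5
grip_force: 30.0
```

arm_command(deltas=[[[0, 0, 0], [0, -5, 0], 1], [[0, 0, 0], [0, -5, 0], 1], [[0, 0, 0], [0, -4, 0], 1], [[0, 0, 0], [0, 0, 0], 1], [[0, 0, 0], [0, 0, 0], 1]])

```text
t: 36.92
ee_pos: [520.0, -262.2, 91.8]
ee_rot: [0.0, 0.693, 0.721, -0.0]
ft_force: [-1.7, -2.4, 6.3]
opening: 13.8
grip_force: 30.0
```

arm_command(deltas=[[[0, 0, 0], [0, -2, 0], 1], [[0, 0, 0], [0, -2, 0], 1], [[0, 0, 0], [0, 0, 0], 1], [[0, 0, 0], [0, 0, 0], 1]])

```text
t: 37.25
ee_pos: [516.8, -262.3, 91.8]
ee_rot: [0.001, 0.693, 0.721, 0.0]
ft_force: [2.5, -3.8, 4.3]
opening: 13.7
grip_force: 30.0
```

arm_command(deltas=[[[0, 0, 0], [0, -2, 0], 1], [[0, 0, 0], [0, -2, 0], 1], [[0, 0, 0], [0, 0, 0], 1], [[0, 0, 0], [0, 0, 0], 1]])

```text
t: 37.58
ee_pos: [516.5, -262.3, 91.9]
ee_rot: [0.003, 0.693, 0.721, 0.003]
ft_force: [16.4, -5.5, -8.3]
opening: 13.6
grip_force: 30.0
```

arm_command(deltas=[[[0, 0, 0], [0, 0, 0], 0.3], [[0, 0, 0], [0, 0, 0], 0.13], [[0, 0, 0], [0, 0, 0], 0.13], [[0, 0, 0], [0, 0, -10], 0.13], [[0, 0, 0], [0, 0, -30], 0.13], [[0, 0, 0], [0, 0, -35], 0.13], [[0, 0, 0], [0, 0, -35], 0.13], [[0, 0, 0], [0, 0, 0], 0.13], [[0, 0, 0], [0, 0, 0], 0.13]])

```text
t: 38.33
ee_pos: [513.1, -262.0, 204.0]
ee_rot: [0.002, 0.693, 0.721, 0.0]
ft_force: [-0.6, -0.2, -0.9]
opening: 39.9
grip_force: 0.0
```

Run:
```python
from h import *
plan(516,-262,90); c=snap('wrist','w14'); im=c['image']
for v in (170,200,230):
    print(v,[(u,tuple(int(a) for a in im[v,u])) for u in range(270,330,5)])
    h=cv2.cvtColor(im,cv2.COLOR_RGB2HSV); 
print('blue px',((h[...,0]>100)&(h[...,0]<125)&(h[...,1]>110))[100:300,240:560].sum())
for u in (275,285,295): print(u,onz(c,u,200,63.5,True).round(1))
t=capture('top'); hs=cv2.cvtColor(t['image'],cv2.COLOR_RGB2HSV)
g=((hs[...,0]>65)&(hs[...,0]<95)&(hs[...,1]>90)).astype(np.uint8); g[:,:130]=0; g[:,200:]=0; g[:190]=0; g[250:]=0
C,H=cv2.findContours(g,cv2.RETR_CCOMP,1); hole=max([C[i] for i in range(len(C)) if H[0][i][3]>=0],key=cv2.contourArea)
print(cv2.minAreaRect(np.array([onz(t,*q[0],30)[:2] for q in hole],np.float32)))
```

```text
at [ 513.1 -262.   204. ] psi 1.611 t 38.33 open 39.9 grip 0.0 F [-0.6 -0.2 -0.9]
 turn [0.003 0.002 0.   ] shift [-1.00e-01  2.90e+00  1.14e+02]
170 [(270, (80, 69, 57)), (275, (78, 63, 57)), (280, (82, 67, 55)), (285, (86, 76, 65)), (290, (53, 45, 34)), (295, (194, 126, 70)), (300, (241, 208, 142)), (305, (247, 226, 158)), (310, (247, 226, 161)), (315, (244, 219, 154)), (320, (242, 214, 149)), (325, (242, 214, 148))]
200 [(270, (41, 33, 27)), (275, (44, 35, 28)), (280, (41, 36, 28)), (285, (42, 39, 32)), (290, (40, 35, 30)), (295, (92, 55, 31)), (300, (114, 90, 58)), (305, (136, 106, 71)), (310, (138, 111, 73)), (315, (169, 106, 60)), (320, (135, 103, 47)), (325, (126, 89, 44))]
230 [(270, (46, 35, 29)), (275, (43, 35, 29)), (280, (46, 38, 31)), (285, (40, 28, 26)), (290, (33, 29, 22)), (295, (92, 60, 33)), (300, (101, 76, 50)), (305, (137, 110, 74)), (310, (154, 123, 82)), (315, (96, 62, 37)), (320, (101, 64, 36)), (325, (105, 67, 39))]
blue px 30
275 [ 480.8 -241.9   63.5]
285 [ 488.3 -241.7   63.5]
295 [ 495.9 -241.4   63.5]
((468.9669494628906, 255.29885864257812), (83.39897155761719, 85.5094985961914), 12.888700485229492)
```

```bash
python3 -c "
from cell import sign_off; print(sign_off())"
```

```text
the job is handed in; nothing more can be done
None
```

I handed the job in at about 38 s with everything put away: the jars are in the rack's two end wells, the tile is on the pile, the gold pot and burnisher are in the case, and the lid is shut to its stop. I checked how squarely the tile sits only roughly, from the earlier wrist picture and an imprecise top-view measurement.

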